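# Sound a blind bore with the depth gauge and set the length stop to the reading

## Robot

A 7-joint arm with a two-finger parallel gripper is mounted at the origin on a cart in front of the work surface, level with it; the furniture and walls round the work are solid. World frame = base frame: x ahead of the robot, y to its left, z up, the work surface at z = 0. Lengths are in m, angles in degrees, forces in N, time in s.
With the tool pointing down it reaches from about 0.4 to 0.9 m from the base axis. Payload 5.5 kg.
Tool frame: the origin (TCP) lies midway between the tips of the shut fingers; the grasp point (between the pads) lies 19 mm behind it (grasp_offset is the distance from the TCP to the grasp point, in m); z points along the fingers, y is the direction in which the jaws open and shut (so a half turn about z gives the same grasp; the last joint's range is limited). The gripper opens to 92 mm and grips with 3 to 60 N. Pads are 19 mm wide; open, the fingers measure 130 mm over their backs; the gripper's body (75 mm by 190 mm) begins 47 mm behind the grasp point.
Start: joints at [82.689, 28.699, -24.465, 88.831, 12.651, 65.22, -12.049], TCP at [0.248, -0.601, 0.227] pointing down, gripper open.
Joint ranges: [-164.97, 164.97], [-17.58, 116.51], [-87.97, 89.64], [11.32, 138.91], [-80.73, 260.73], [10.89, 115.49], [-147.41, 147.41]. Speed limits (degrees/s): [147.25, 147.25, 180, 180, 180, 180, 180].

## Interface

Orientations are given as a 3x3 rotation matrix whose columns are the frame's x, y, z axes.
In Python, from bench import * gives the robot as it stands.
- The arm moves only by the tool step_arm, never from a script. Its argument "plan" is a list of rows, each an object with "slide": the shift along the tool's x, y, z in mm, a list of three; "twist": the turn about the tool's z in rad. In form: [{"slide": [x, y, z], "twist": twist}, ...]. A call has 1 to 8 rows; each row shifts and turns the commanded pose from where the row before left it, along the tool's axes as they then stand; what a row does not reach is not made up. A row lasts 1/12 s, in which the tool goes at most 41.7 mm and 7.16 degrees, less where a joint would pass 70% of its speed; a pose out of reach is approached as far as the arm can. A call with a gripper value outside its range is refused whole. "grip" is the gripper's target within -1 to 1 (shut at 1, half-way at 0, fully open at -1), set as the call begins (left out, the last holds). The fingers move at their own pace and stop on an object; the grip force is fixed at half the most. Time passes only in rows, so rows that do not move let the fingers close. It gives the time, the measured TCP pose, the force and the opening at its end, in the units of the state.
- observe(): the state, without advancing time (a new reading comes with each control period).
- read_camera(name): name is "scene" or "top" or "wrist"; returns the picture (384x512x3 uint8, blue, green, red); there is no depth.
- camera_model(name): a dict with "fx", "fy", "cx", "cy" (pixels), "position" and "rotation" of the camera in the world. Camera axes: x right, y up, looking along -z (the intrinsics and any distortion apply to the point x, -y, -z); pixel columns grow to the right and rows downward; lengths in m; the calibration is good to about 2 mm. The wrist camera is an equidistant fisheye: a pixel r from the principal point sees the ray r / f radians off the axis. A picture is of the moment at which its call begins: read the wrist's pose just before it. camera_model takes no time and is no camera call; for the wrist camera it gives the pose at the moment of the call.
- job_done(): hands the job in, once; it reports no verdict.
The state is a dict: "clock": time; "qpos": joint angles; "joint_velocities": joint speeds; "effort": joint torques, N m; "ee_pos": TCP position; "orientation": TCP orientation; "contact_force": force on the tool from outside, world axes, zero at the start; "ft_torque": the same for the moment, N m; "gripper_width": finger opening in m.
Only numpy, scipy, OpenCV 4.12 (cv2) and the standard library are available. Lean on these libraries where they do the work, as an engineer would, in place of code of your own. Each camera call takes 0.05 s, during which the arm holds its last target.

## Task

Take the depth gauge from its wooden stand, set its foot flat on top of the bored steel housing with the rod in the bore, and gently push the rod down through the foot by its knob until you feel it touch the bottom of the bore. Leave the gauge standing there, and slide the stop on the setting rule until the gap between fence and stop equals the length of rod still showing between the hub and the knob. Don't lean on the bottomed rod, and leave the other things on the bench where they are.

Things in the scene. Friction and masses are not known exactly. Their poses are not given: they have to be found in the camera images.
- housing: Fixed steel housing: block 80 x 90 mm (x, y), 90 mm high overall, on a dark foot plate 120 x 110 x 12 mm with four bolt heads. Origin: centre of the underside; z up. In the middle of its flat top one vertical blind bore, 13 mm diameter, small chamfer, 35 to 60 mm deep: it differs each time and is not measured, its hard flat floor (bore_floor, its middle floor_face) must be felt.
- bore_mouth (a point): Centre of the bore's mouth, at the level of the housing's flat top; z is the bore's axis, up.
- stand: Fixed wooden stand 60 x 90 x 30 mm with a hole in its middle, in which the gauge's rod tip hangs at the start while the foot lies on its top. Origin: centre of the underside.
- gauge: Loose depth gauge, 0.22 kg in all: a flat steel foot bar 40 x 76 x 14 mm (x, y, z) with a round hub (22 mm diameter, its top 26 mm above the foot's underside, small lock screw towards +x) and, through both, an upright rod of 10 mm diameter with a dark ribbed round knob on top. Origin: centre of the foot's underside, on the rod's axis; z up along the rod.
- foot_face (a point): Centre of the foot's flat underside, on the rod's axis (same point as the gauge's origin).
- rod (a joint): Rod pushed down through the foot, m, 0 to 0.062, at the start 0: tip 10 mm below the foot's underside, 70 mm of rod showing from hub top to knob underside. Exposed length = 0.070 - value; tip below foot = 0.010 + value. Stiff: it stays where left and carries the foot when lifted by the knob; pushing it takes about 5 N, more only once it has bottomed.
- rod_tip (a point): Centre of the rod's flat lower end; the tip is tapered from 10 to 6 mm diameter over its last 3.5 mm.
- knob_center (a point): Middle of the knob, a round grip of 24 mm diameter and 24 mm height on top of the rod (at the start 108 mm above the foot's underside).
- setting_rule: Fixed setting rule: dark steel track 40 x 150 x 10 mm (x, y, z) with marks every 10 mm and, near its -y end, a fence 12 mm thick and 14 mm high (24 mm above the bench, 27 with its screw head). Origin: centre of the underside; y along the track.
- fence_face (a point): Foot of the fence's face that looks to the stop, mid-width, on the track's top; the rule's y points along the track from here.
- stop (a joint): Clear gap between the fence's face and the stop's face, m, 0 to 0.110, growing along the rule's +y. The stop slides stiffly (about 2.5 N) and stays where it is left.
- stop_grip (a point): Grip point of the stop, an upright steel block 24 x 18 mm (across, along the track) whose top is 49 mm above the bench; this point is on its middle, 38 mm above the bench.
- tape_measure: Loose bystander: tape measure 64 x 77 x 35 mm; origin under its centre.
- compound_bar: Loose bystander: bar of polishing compound 35 x 111 x 34 mm; origin under its centre.
- hex_nut: Loose bystander: hexagon nut 24 x 27 x 13 mm; origin under its centre.
Not all that is in view belongs to the job. Leave any blue or purple look-alike of the gauge alone.

How it is judged:
By the outcome, as a careful person would: the job done as asked, in the order asked, and still so for the second after the job is handed in, with the robot touching nothing.
It also fails if it takes over 61 s, if anything falls off the work surface, if the arm or the gripper's body presses on something with over 40 N, if the wrist force passes 120 N, or if a joint passes its speed limit or range.

## Working session

There is one attempt and no reset: what is moved stays moved. The work goes in short steps, Python scripts to look and compute and a tool call to move; the robot and the scene stay as the last step left them, time stands still between calls to the robot, and variables do not carry over. Pictures are saved under pics/ and viewed, and the job is handed in when it is done.

Besides the shell and the picture viewer there is one more tool, called after ">>>" in YAML: its name, and indented under it one key for each argument. step_arm: Moves the arm, as the interface text tells. Its arguments: {"type":"object","properties":{"plan":{"type":"array","items":{"type":"object","properties":{"slide":{"type":"array","items":{"type":"number"}},"twist":{"type":"number"}}}},"grip":{"type":"number"}},"required":["plan"]}

```bash
ls; mkdir -p pics; python3 - <<'E'
from bench import *
import cv2
s=observe(); print(s)
for n in ("scene","top","wrist"):
    print(n,camera_model(n))
    cv2.imwrite(f"pics/{n}0.png",read_camera(n))
E
```

```text
pics
{'clock': 0.0, 'qpos': array([ 82.68994483,  28.75547086, -24.45333364,  88.89236971,
        12.6520425 ,  65.21758127, -12.04797487]), 'joint_velocities': array([-0.12013088,  0.04090955, -0.08689568, -0.00608661, -0.02400071,
       -0.09275603, -0.01853438]), 'effort': array([ 5.68534233e-04, -5.66606355e+01, -5.81600413e+00, -2.79113728e+01,
       -6.87473221e-02,  3.07670957e-02,  1.90628339e-04]), 'ee_pos': array([ 0.24728477, -0.6003676 ,  0.22565361]), 'orientation': array([[ 9.24576539e-01,  3.80995741e-01, -6.84445511e-04],
       [ 3.80996350e-01, -9.24574739e-01,  1.82561172e-03],
       [ 6.27292574e-05, -1.94868900e-03, -9.99998099e-01]]), 'contact_force': array([ 0.20376487, -0.2923276 ,  0.13508946]), 'ft_torque': array([-0.00904729,  0.00547167, -0.01457489]), 'gripper_width': 0.09153378152371419}
scene {'fx': 403.4129521184332, 'fy': 403.4129521184332, 'cx': 252.1126353058371, 'cy': 196.98670034696391, 'position': array([-0.02792451,  0.94862075,  0.74057653]), 'rotation': array([[-0.81845168,  0.30332701, -0.48798522],
       [-0.57456679, -0.42742705,  0.69798218],
       [ 0.00313877,  0.85164479,  0.52411001]])}
top {'fx': 492.1282858470179, 'fy': 492.1282858470179, 'cx': 257.1112910153549, 'cy': 186.2047185440924, 'position': array([-0.52156362, -0.28491355,  1.63132025]), 'rotation': array([[ 0.2898605 ,  0.76572116, -0.57415329],
       [-0.95690237,  0.22067705, -0.18878427],
       [-0.01785366,  0.60412974,  0.79668595]])}
wrist {'fx': 297.3186396354542, 'fy': 297.3186396354542, 'cx': 250.25620364270983, 'cy': 191.99610396035592, 'position': array([ 0.31690129, -0.57030069,  0.38350712]), 'rotation': array([[ 0.38182673,  0.88655209,  0.2612159 ],
       [-0.92423154,  0.36690109,  0.1057339 ],
       [-0.00210179, -0.281796  ,  0.95947204]])}
```

View pics/scene0.png

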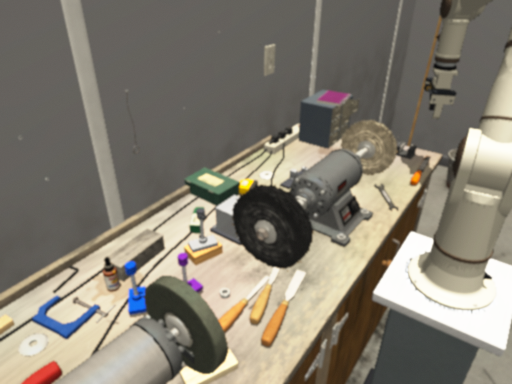

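View pics/top0.png

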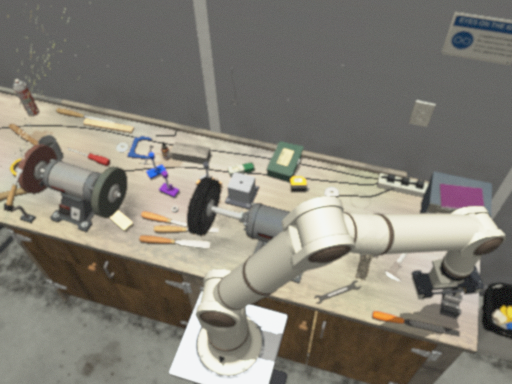

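View pics/wrist0.png

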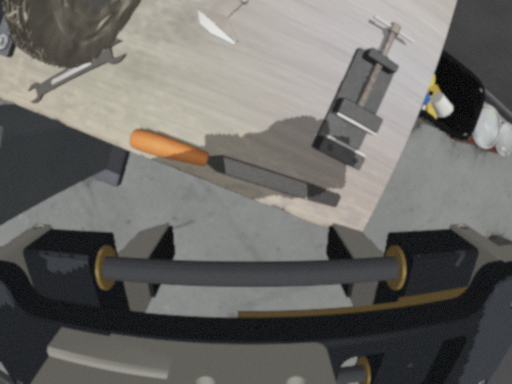

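```bash
python3 - <<'E'
import cv2
a=cv2.imread('pics/scene0.png')[150:350,60:320]; cv2.imwrite('pics/s1.png',cv2.resize(a,None,fx=3,fy=3,interpolation=2))
a=cv2.imread('pics/top0.png')[120:260,90:350]; cv2.imwrite('pics/t1.png',cv2.resize(a,None,fx=3,fy=3,interpolation=2))
E
```

```text
(no output)
```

View pics/s1.png

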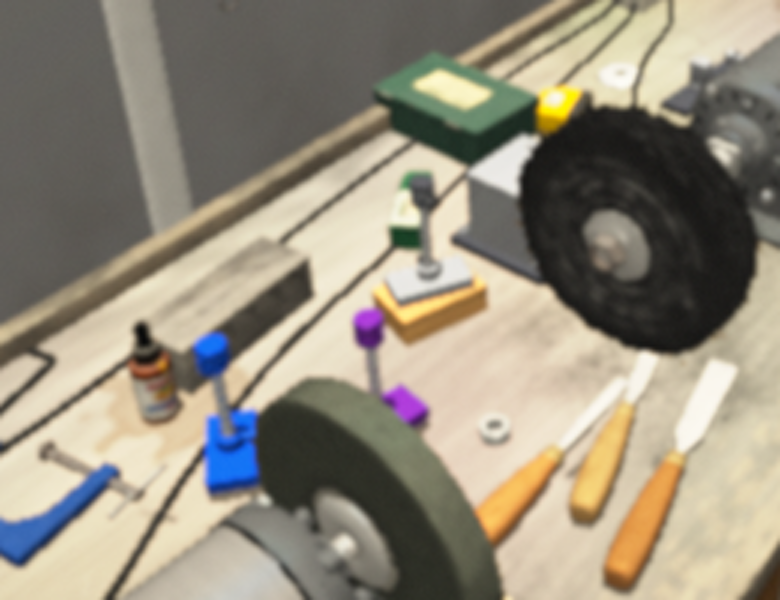

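View pics/t1.png

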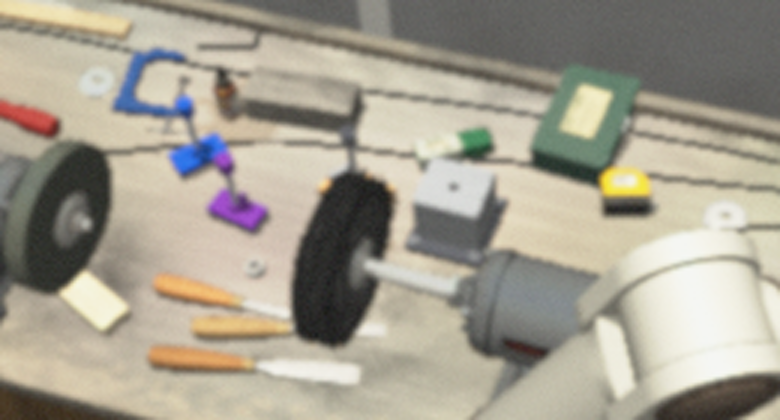

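```bash
cat > h.py <<'E'
from bench import *
import numpy as np, cv2
C={n:camera_model(n) for n in("scene","top")}
def ray(n,u,v,m=None):
    m=m or C.get(n) or camera_model(n)
    x=(u-m['cx'])/m['fx']; y=(v-m['cy'])/m['fy']
    if n=='wrist':
        r=np.hypot(x,y); k=np.sin(r)/r if r>1e-9 else 1
        d=np.array([x*k,-y*k,-np.cos(r)])
    else: d=np.array([x,-y,-1.])
    return np.array(m['position']),np.array(m['rotation'])@d
def pt(n,u,v,z=0,m=None):
    p,d=ray(n,u,v,m); return p+d*(z-p[2])/d[2]
def proj(n,P,m=None):
    m=m or C.get(n) or camera_model(n)
    q=np.array(m['rotation']).T@(np.asarray(P,float)-m['position'])
    x,y,z=q[0],-q[1],-q[2]
    if n=='wrist':
        r=np.hypot(x,y); t=np.arctan2(r,z); k=t/r
        return m['cx']+m['fx']*x*k, m['cy']+m['fy']*y*k
    return m['cx']+m['fx']*x/z, m['cy']+m['fy']*y/z
def tri(obs):
    A=np.zeros((3,3));b=np.zeros(3)
    for o in obs:
        p,d=ray(*o); d=d/np.linalg.norm(d);M=np.eye(3)-np.outer(d,d);A+=M;b+=M@p
    return np.linalg.solve(A,b)
E
python3 - <<'E'
from h import *
print('obj365',pt('top',365,265),pt('top',365,255))
print('housing top bore',pt('top',90+454/3,120+187/3,.09))
print('knob top',pt('top',90+349/3,120+132/3,.14))
print('scene knob',pt('scene',60+423/3,150+190/3,.138), 'hub',pt('scene',60+429/3,150+269/3,.056))
print('tri',tri([('top',90+349/3,120+132/3),('scene',60+423/3,150+187/3)]))
for c in [(30,95),(340,200),(215,35),(360,150),(400,35)]: print('w',c,pt('wrist',*c))
print('nut',pt('scene',60+494/3,150+428/3))
print('tape',pt('top',90+625/3,120+190/3), 'greenbar',pt('top',90+455/3,120+147/3))
E
python3 - <<'E'
import cv2
a=cv2.imread('pics/top0.png')[200:350,260:500]; cv2.imwrite('pics/t2.png',cv2.resize(a,None,fx=3,fy=3,interpolation=2))
a=cv2.imread('pics/scene0.png')[80:300,230:450]; cv2.imwrite('pics/s2.png',cv2.resize(a,None,fx=2.7,fy=2.7,interpolation=2))
E
```

```text
obj365 [ 0.4148728  -0.38731864  0.        ] [ 0.45654028 -0.3804739   0.        ]
housing top bore [0.59033685 0.14591225 0.09      ]
knob top [0.60295986 0.29304154 0.14      ]
scene knob [0.59661505 0.29339045 0.138     ] hub [0.59086797 0.29944472 0.056     ]
tri [0.59967254 0.29185779 0.14094939]
w (30, 95) [ 0.22685337 -0.23662779  0.        ]
w (340, 200) [ 0.24971867 -0.73310893  0.        ]
w (215, 35) [ 0.38807609 -0.4915757   0.        ]
w (360, 150) [ 0.32452305 -0.72781255  0.        ]
w (400, 35) [ 0.50099894 -0.71772315  0.        ]
nut [4.53065214e-01 3.80156139e-01 1.11022302e-16]
tape [ 0.71610794 -0.05926496  0.        ] greenbar [0.72417961 0.19191256 0.        ]
```

View pics/t2.png

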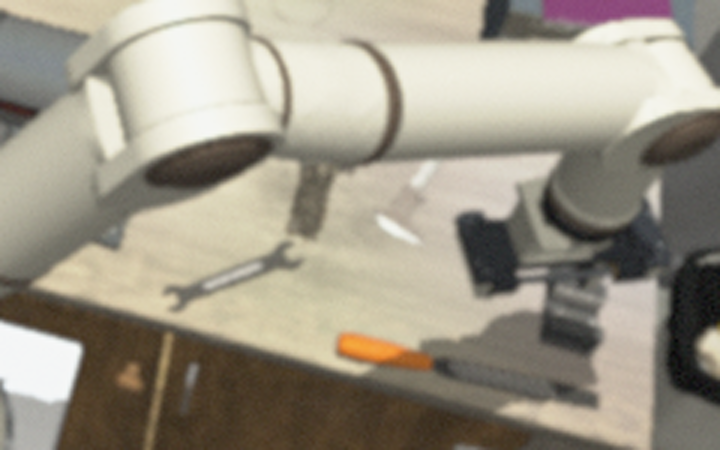

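View pics/s2.png

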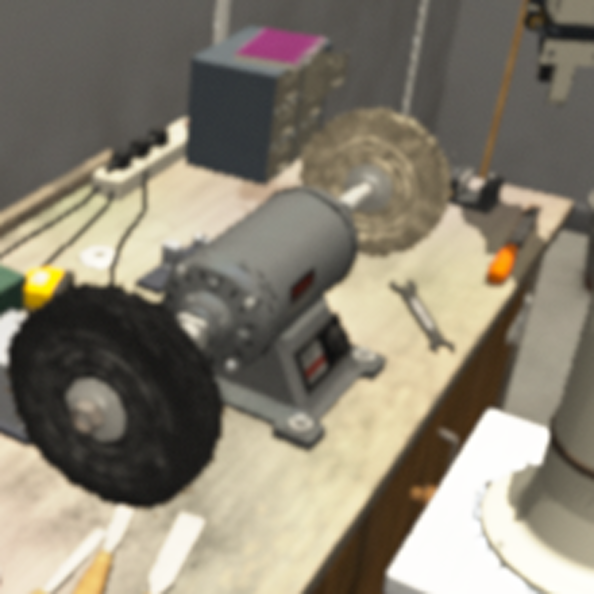

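```bash
python3 - <<'E'
from h import *
print('wheel hub',tri([('scene',230+92/2.7,80+408/2.7),('top',90+370/3,120+262/3)]))
print('wheel top edge',tri([('scene',230+110/2.7,80+288/2.7),('top',90+350/3,120+175/3)]))
print('rule guess', pt('scene',230+175/2.7,80+245/2.7,.049),pt('scene',230+200/2.7,80+250/2.7,.024),pt('scene',230+150/2.7,80+288/2.7,0))
for h in (0.5,0.6):
  print(proj('top',pt('scene',293,173)))
E
```

```text
wheel hub [0.44658511 0.21113999 0.09228066]
wheel top edge [0.43819597 0.22069019 0.25163777]
rule guess [ 0.59383241 -0.21285601  0.049     ] [ 0.58045326 -0.26209742  0.024     ] [ 0.60324939 -0.16733791  0.        ]
(np.float64(345.875988107558), np.float64(210.81042295577453))
(np.float64(345.875988107558), np.float64(210.81042295577453))
```

>>> step_arm:
  plan:
    - {"slide": [0, 0, -40]}
    - {"slide": [0, 0, -40]}
    - {"slide": [0, 0, -40]}
    - {"slide": [0, 0, -40]}
    - {"slide": [0, 0, -40]}
    - {"slide": [15, -12, -30]}
    - {"slide": [31, -25, 0]}
    - {"slide": [31, -25, 0]}
  grip: -1

```text
invalid input
```

>>> step_arm:
  plan:
    - {"slide": [31, -25, 0]}
    - {"slide": [31, -25, 0]}
    - {"slide": [31, -25, 0]}
    - {"slide": [31, -25, 0]}
    - {"slide": [31, -25, 0]}
    - {"slide": [31, -25, 0]}
    - {"slide": [31, -25, 0]}
    - {"slide": [31, -25, 0]}

```text
invalid input
```

>>> step_arm:
  plan:
    - {"slide": [0, 0, -40], "twist": 0}
    - {"slide": [0, 0, -40], "twist": 0}
    - {"slide": [0, 0, -40], "twist": 0}
    - {"slide": [0, 0, -40], "twist": 0}
    - {"slide": [0, 0, -40], "twist": 0}
    - {"slide": [15, -12, -30], "twist": 0}
    - {"slide": [31, -25, 0], "twist": 0}
    - {"slide": [31, -25, 0], "twist": 0}
  grip: -1

```text
clock: 0.82
ee_pos: [0.2953, -0.5149, 0.4585]
orientation: [[0.926, 0.378, 0.002], [0.378, -0.926, -0.003], [0.001, 0.004, -1.0]]
contact_force: [0.7, 0.7, -0.2]
gripper_width: 0.0919
```

>>> step_arm:
  plan:
    - {"slide": [31, -25, 0], "twist": 0}
    - {"slide": [31, -25, 0], "twist": 0}
    - {"slide": [31, -25, 0], "twist": 0}
    - {"slide": [31, -25, 0], "twist": 0}
    - {"slide": [31, -25, 0], "twist": 0}
    - {"slide": [31, -25, 0], "twist": 0}
    - {"slide": [31, -25, 0], "twist": 0}
    - {"slide": [31, -25, 0], "twist": 0}

```text
clock: 1.48
ee_pos: [0.4486, -0.233, 0.4567]
orientation: [[0.925, 0.381, -0.0], [0.381, -0.925, -0.001], [-0.0, 0.0, -1.0]]
contact_force: [0.9, -0.3, -0.1]
gripper_width: 0.0919
```

```bash
cat > snap.py <<'E'
import sys,pickle
from h import *
tag=sys.argv[1]
for n in sys.argv[2:]:
    m=camera_model(n); im=read_camera(n)
    cv2.imwrite(f'pics/{n}{tag}.png',im); pickle.dump(m,open(f'pics/{n}{tag}.pkl','wb'))
    cv2.imwrite(f'pics/{n}{tag}b.png',cv2.resize(im,(768,576),interpolation=cv2.INTER_CUBIC))
E
python3 snap.py 2 wrist
```

```text
(no output)
```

View pics/wrist2b.png

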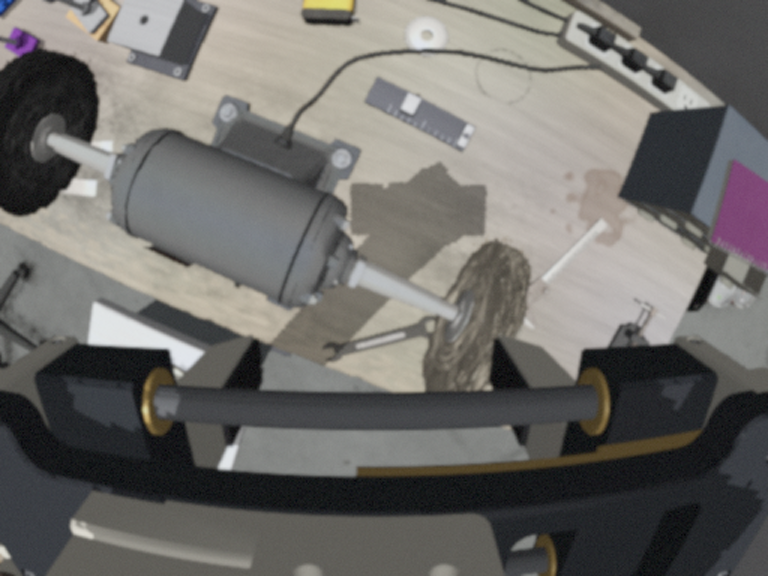

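```bash
python3 - <<'E'
from h import *
import pickle
m=pickle.load(open('pics/wrist2.pkl','rb'))
f=lambda u,v,z: print((u,v),pt('wrist',u/1.5,v/1.5,z,m).round(4))
f(145,20,.09); f(410,99,.049); f(464,134,.024);f(372,90,.01);f(468,140,.01);f(380,78,.01);f(475,126,.01)
print('motor');f(330,200,.1);f(345,160,.01);f(495,245,.2);f(240,100,.01)
E
python3 - <<'E'
import cv2
a=cv2.imread('pics/wrist2.png')[30:120,210:340]; cv2.imwrite('pics/w2c.png',cv2.resize(a,None,fx=6,fy=6,interpolation=2))
E
```

```text
(145, 20) [0.5934 0.1473 0.09  ]
(410, 99) [ 0.6075 -0.2123  0.049 ]
(464, 134) [ 0.5975 -0.296   0.024 ]
(372, 90) [ 0.6054 -0.1617  0.01  ]
(468, 140) [ 0.5941 -0.3065  0.01  ]
(380, 78) [ 0.6249 -0.1651  0.01  ]
(475, 126) [ 0.6161 -0.3078  0.01  ]
motor
(330, 200) [ 0.4562 -0.1715  0.1   ]
(345, 160) [ 0.5034 -0.1647  0.01  ]
(495, 245) [ 0.4897 -0.3395  0.2   ]
(240, 100) [0.531  0.0031 0.01  ]
```

View pics/w2c.png

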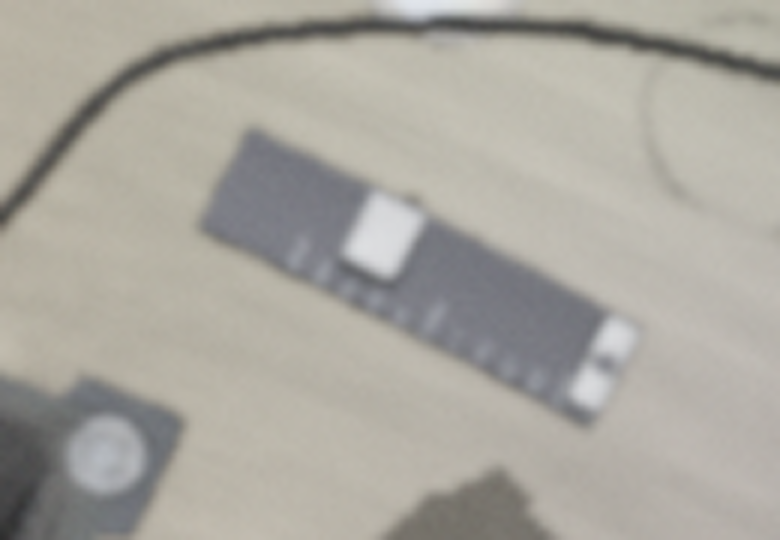

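>>> step_arm:
  plan:
    - {"slide": [21, -33, 0], "twist": 0}
    - {"slide": [21, -33, 0], "twist": 0}
    - {"slide": [21, -33, 0], "twist": 0}
    - {"slide": [21, -33, 0], "twist": 0}
    - {"slide": [21, -33, 0], "twist": 0}
    - {"slide": [21, -33, 0], "twist": 0}

```text
clock: 2.03
ee_pos: [0.4891, -0.0022, 0.4568]
orientation: [[0.925, 0.381, 0.0], [0.381, -0.925, -0.001], [-0.0, 0.001, -1.0]]
contact_force: [0.8, -0.6, -0.1]
gripper_width: 0.092
```

>>> step_arm:
  plan:
    - {"slide": [21, -33, 0], "twist": 0}
    - {"slide": [21, -33, 0], "twist": 0}
    - {"slide": [21, -33, 0], "twist": 0}
    - {"slide": [21, -33, 0], "twist": 0}
    - {"slide": [0, 0, 0], "twist": 0}
    - {"slide": [0, 0, 0], "twist": 0}

```text
clock: 2.53
ee_pos: [0.5158, 0.1536, 0.4563]
orientation: [[0.922, 0.388, -0.001], [0.388, -0.922, 0.001], [-0.001, -0.002, -1.0]]
contact_force: [0.5, -1.2, -0.1]
gripper_width: 0.0918
```

```bash
python3 snap.py 3 wrist top scene
```

```text
(no output)
```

View pics/wrist3b.png

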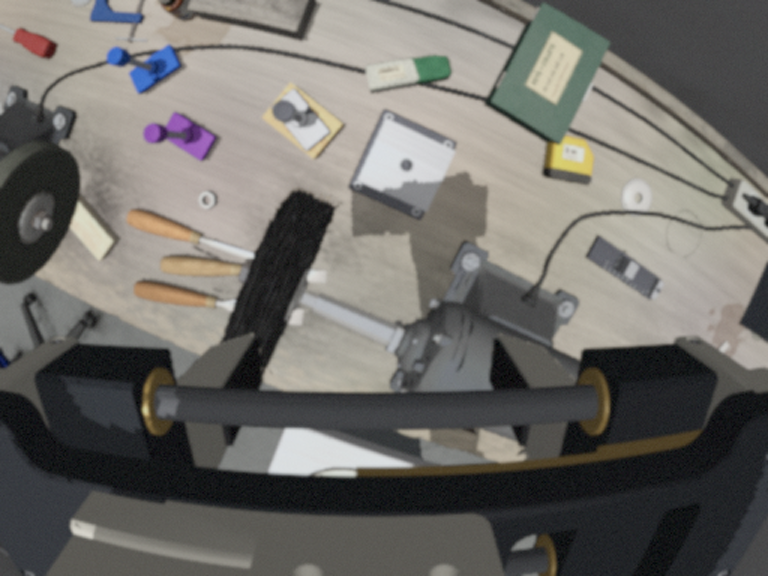

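View pics/scene3b.png

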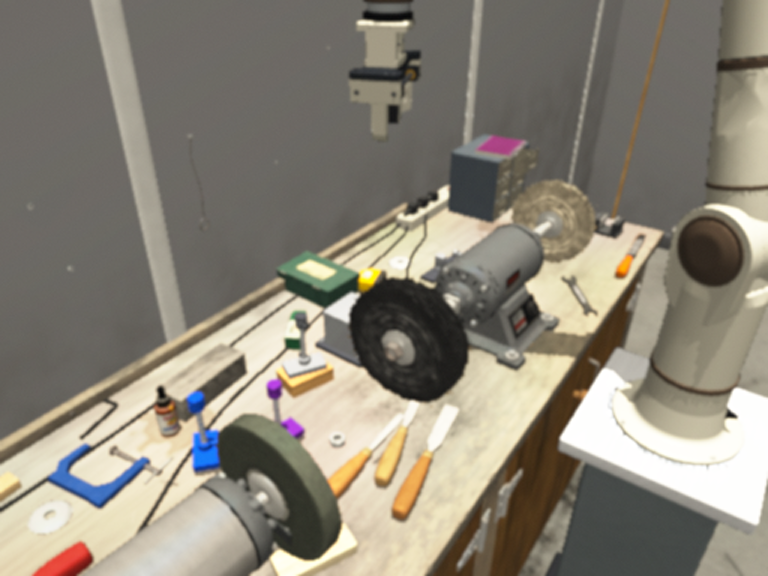

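```bash
python3 - <<'E'
import cv2
a=cv2.imread('pics/wrist3.png')[45:150,165:315]; cv2.imwrite('pics/w3c.png',cv2.resize(a,None,fx=5,fy=5,interpolation=2))
E
```

```text
(no output)
```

View pics/w3c.png

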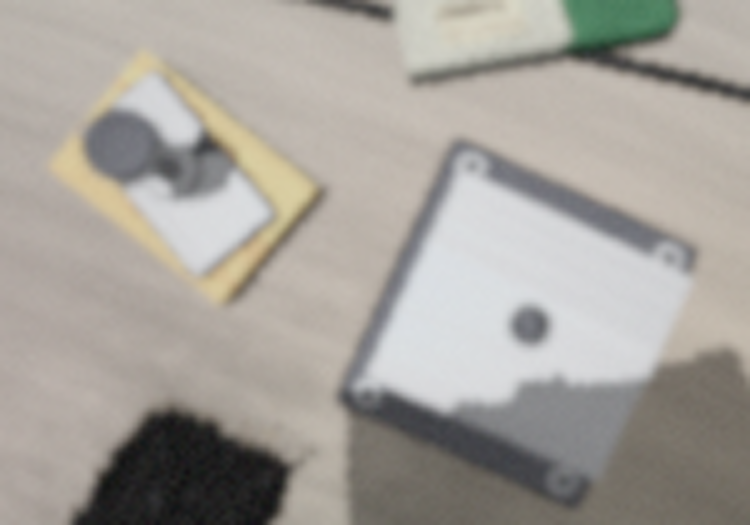

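```bash
python3 - <<'E'
from h import *
import pickle
m=pickle.load(open('pics/wrist3.pkl','rb'))
def f(u,v,z,t=''): 
    p=pt('wrist',165+u/5,45+v/5,z,m); print(t,(u,v),p.round(4)); return p
f(530,325,.09,'bore')
f(123,146,.15,'knob top');f(190,172,.056,'hub')
a=[f(*c,.044,'foot') for c in [(153,70),(273,213),(200,275)]]
print('foot yaw',np.degrees(np.arctan2(*(a[0]-a[1])[[0,1]])), np.linalg.norm(a[0]-a[1]),np.linalg.norm(a[2]-a[1]), (a[0]+a[2])/2)
b=[f(*c,.09,'top') for c in [(455,175),(693,275),(600,480),(365,392)]]
print(sum(b)/4)
s=[f(*c,.03,'stand') for c in [(145,52),(322,187),(226,302),(50,165)]]
print(sum(s)/4)
E
```

```text
bore (530, 325) [0.5941 0.1499 0.09  ]
knob top (123, 146) [0.5979 0.2927 0.15  ]
hub (190, 172) [0.6001 0.2869 0.056 ]
foot (153, 70) [0.6325 0.3181 0.044 ]
foot (273, 213) [0.5971 0.2534 0.044 ]
foot (200, 275) [0.5648 0.2703 0.044 ]
foot yaw 28.66026724573562 0.0738099585769704 0.03647843462494374 [0.59864384 0.29421464 0.044     ]
top (455, 175) [0.6325 0.1946 0.09  ]
top (693, 275) [0.634  0.1045 0.09  ]
top (600, 480) [0.5535 0.1052 0.09  ]
top (365, 392) [0.5497 0.1937 0.09  ]
[0.59243987 0.14949917 0.09      ]
stand (145, 52) [0.6394 0.3273 0.03  ]
stand (322, 187) [0.6139 0.2413 0.03  ]
stand (226, 302) [0.5581 0.2588 0.03  ]
stand (50, 165) [0.5842 0.3458 0.03  ]
[0.59889776 0.29330141 0.03      ]
```

```bash
python3 - <<'E'
from h import *
import pickle
m=pickle.load(open('pics/wrist2.pkl','rb'));m3=pickle.load(open('pics/wrist3.pkl','rb'))
a=pt('wrist',75/1.5,145/1.5,.1,m);b=pt('wrist',440/1.5,305/1.5,.1,m);print(a,b,a-b)
n=(a-b)/np.linalg.norm(a-b)
for off in (.21,.23):
  for uv in [(352,325),(467,335),(385,279),(440,399),(397,348)]:
    p,d=ray('scene',uv[0]/1.5,uv[1]/1.5); c=np.array([.445,off,.1])
    print(off,uv,(p+d*((c-p)@n)/(d@n)).round(3))
for uv in [(302,192),(333,205),(318,200)]:
  for z in(.1,.15,.2): print(uv,z,pt('wrist',uv[0]/1.5,uv[1]/1.5,z,m3).round(3))
E
```

```text
[0.40916821 0.18577854 0.1       ] [ 0.38844062 -0.34178672  0.1       ] [0.02072758 0.52756526 0.        ]
0.21 (352, 325) [0.551 0.206 0.096]
0.21 (467, 335) [0.31  0.215 0.177]
0.21 (385, 279) [0.475 0.209 0.223]
0.21 (440, 399) [0.351 0.214 0.021]
0.21 (397, 348) [0.447 0.21  0.09 ]
0.23 (352, 325) [0.535 0.226 0.114]
0.23 (467, 335) [0.301 0.236 0.193]
0.23 (385, 279) [0.461 0.229 0.237]
0.23 (440, 399) [0.34  0.234 0.041]
0.23 (397, 348) [0.434 0.23  0.108]
(302, 192) 0.1 [0.519 0.25  0.1  ]
(302, 192) 0.15 [0.526 0.243 0.15 ]
(302, 192) 0.2 [0.532 0.237 0.2  ]
(333, 205) 0.1 [0.519 0.21  0.1  ]
(333, 205) 0.15 [0.525 0.208 0.15 ]
(333, 205) 0.2 [0.531 0.205 0.2  ]
(318, 200) 0.1 [0.517 0.229 0.1  ]
(318, 200) 0.15 [0.524 0.224 0.15 ]
(318, 200) 0.2 [0.531 0.22  0.2  ]
```

>>> step_arm:
  plan:
    - {"slide": [0, 0, 20], "twist": 0.11}
    - {"slide": [0, 0, 20], "twist": 0.11}
    - {"slide": [0, 0, 20], "twist": 0.11}
    - {"slide": [0, 0, 20], "twist": 0.11}
    - {"slide": [0, 0, 20], "twist": 0.11}
    - {"slide": [0, 0, 20], "twist": 0.11}
    - {"slide": [0, 0, 0], "twist": 0}

```text
clock: 3.27
ee_pos: [0.5152, 0.1464, 0.3331]
orientation: [[0.962, -0.274, -0.006], [-0.274, -0.962, -0.003], [-0.005, 0.004, -1.0]]
contact_force: [-1.1, -1.8, -0.7]
gripper_width: 0.0919
```

```bash
cat > go.py <<'E'
import sys
from h import *
s=observe(); R=s['orientation']; t=np.array([float(x) for x in sys.argv[1:4]])
print(s['ee_pos'].round(4),'yaw',np.degrees(np.arctan2(R[1,0],R[0,0])).round(2),'F',s['contact_force'].round(2),'w',round(s['gripper_width'],4))
d=1000*R.T@(t-s['ee_pos']); print('tool mm',d.round(1),np.linalg.norm(d).round(1))
E
python3 go.py .599 .293 .25
```

```text
[0.5152 0.1464 0.3331] yaw -15.9 F [-1.1  -1.76 -0.67] w 0.0919
tool mm [  40.8 -164.3   82.2] 188.2
```

>>> step_arm:
  plan:
    - {"slide": [7, -27, 10], "twist": 0}
    - {"slide": [7, -27, 10], "twist": 0}
    - {"slide": [7, -27, 10], "twist": 0}
    - {"slide": [7, -27, 10], "twist": 0}
    - {"slide": [7, -28, 10], "twist": 0}
    - {"slide": [6, -28, 10], "twist": 0}
    - {"slide": [0, 0, 0], "twist": 0}
    - {"slide": [0, 0, 0], "twist": 0}

```text
clock: 3.93
ee_pos: [0.5998, 0.2985, 0.2768]
orientation: [[0.965, -0.262, -0.001], [-0.262, -0.965, 0.0], [-0.001, 0.0, -1.0]]
contact_force: [-0.3, 0.1, -0.1]
gripper_width: 0.0915
```

```bash
python3 go.py .599 .293 .119; python3 snap.py 4 wrist
```

```text
[0.5998 0.2985 0.2768] yaw -15.16 F [-0.3   0.14 -0.06] w 0.0915
tool mm [  0.8   5.5 157.8] 157.9
```

View pics/wrist4b.png

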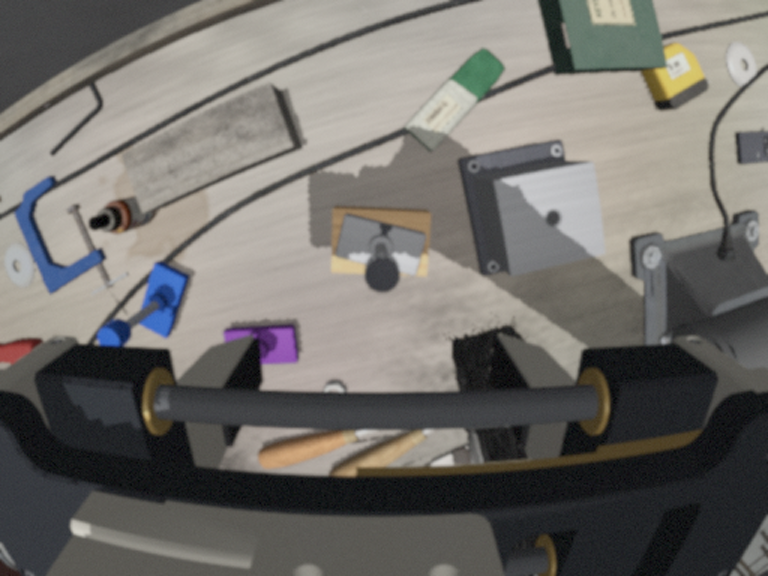

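```bash
python3 - <<'E'
from h import *
import pickle
m=pickle.load(open('pics/wrist4.pkl','rb'))
f=lambda u,v,z: pt('wrist',u/1.5,v/1.5,z,m).round(4)
print('knob',f(382,274,.15),'hub',f(381,243,.056))
a=[f(*c,.044) for c in [(347,215),(424,232),(415,276),(336,255)]];print(a,sum(a)/4)
print('bore',f(553,217,.09))
E
```

```text
knob [0.5997 0.2952 0.15  ] hub [0.6026 0.294  0.056 ]
[array([0.6325, 0.3168, 0.044 ]), array([0.6002, 0.2549, 0.044 ]), array([0.563 , 0.2724, 0.044 ]), array([0.6004, 0.3362, 0.044 ])] [0.599025 0.295075 0.044   ]
bore [0.5951 0.1506 0.09  ]
```

>>> step_arm:
  plan:
    - {"slide": [0.5, 4.2, 30], "twist": 0}
    - {"slide": [0, 0, 35], "twist": 0}
    - {"slide": [0, 0, 35], "twist": 0}
    - {"slide": [0, 0, 30], "twist": 0}
    - {"slide": [0, 0, 20], "twist": 0}
    - {"slide": [0, 0, 8], "twist": 0}
    - {"slide": [0, 0, 0], "twist": 0}
    - {"slide": [0, 0, 0], "twist": 0}

```text
clock: 4.65
ee_pos: [0.6005, 0.2921, 0.1203]
orientation: [[0.964, -0.267, 0.002], [-0.267, -0.964, 0.001], [0.001, -0.001, -1.0]]
contact_force: [0.5, 0.5, 0.1]
gripper_width: 0.0913
```

```bash
python3 go.py .5995 .294 .119; python3 snap.py 5 wrist scene
```

```text
[0.6005 0.2921 0.1203] yaw -15.5 F [0.47 0.45 0.07] w 0.0913
tool mm [-1.5 -1.5  1.3] 2.5
```

View pics/wrist5b.png

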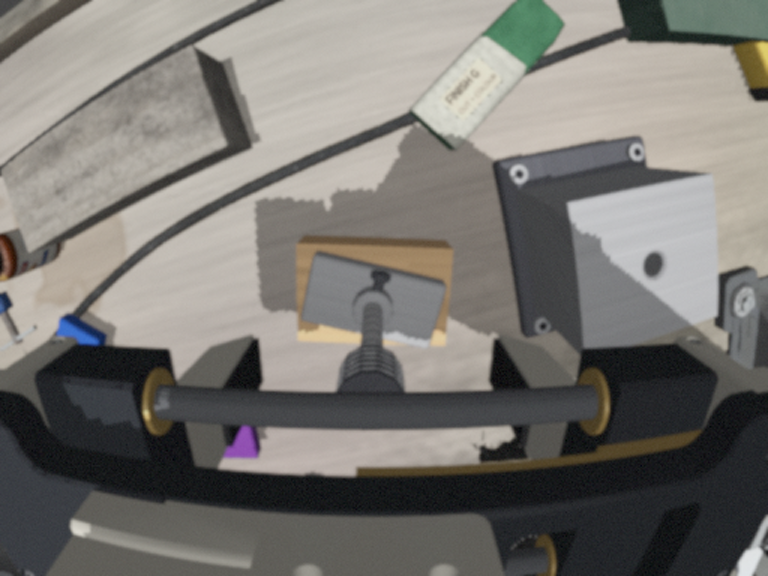

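>>> step_arm:
  plan:
    - {"slide": [0, -1, 1], "twist": 0}
    - {"slide": [0, 0, 0], "twist": 0}
    - {"slide": [0, 0, 0], "twist": 0}
    - {"slide": [0, 0, 0], "twist": 0}
    - {"slide": [0, 0, 0], "twist": 0}
    - {"slide": [0, 0, 0], "twist": 0}
    - {"slide": [0, 0, 0], "twist": 0}
    - {"slide": [0, 0, 0], "twist": 0}
  grip: 1

```text
clock: 5.42
ee_pos: [0.5995, 0.2942, 0.1177]
orientation: [[0.964, -0.266, -0.0], [-0.266, -0.964, -0.0], [-0.0, 0.0, -1.0]]
contact_force: [0.6, -0.2, 0.2]
gripper_width: 0.0431
```

>>> step_arm:
  plan:
    - {"slide": [0, 0, 0], "twist": 0}
    - {"slide": [0, 0, 0], "twist": 0}
    - {"slide": [0, 0, 0], "twist": 0}
    - {"slide": [0, 0, 0], "twist": 0}
    - {"slide": [0, 0, 0], "twist": 0}
    - {"slide": [0, 0, 0], "twist": 0}

```text
clock: 5.92
ee_pos: [0.5995, 0.2943, 0.1177]
orientation: [[0.964, -0.266, -0.0], [-0.266, -0.964, 0.0], [-0.0, -0.0, -1.0]]
contact_force: [0.8, 0.6, -0.4]
gripper_width: 0.0233
```

>>> step_arm:
  plan:
    - {"slide": [0, 0, 0], "twist": 0}
    - {"slide": [0, 0, -10], "twist": 0}
    - {"slide": [0, 0, -20], "twist": 0}
    - {"slide": [0, 0, -25], "twist": 0}
    - {"slide": [0, 0, -25], "twist": 0}
    - {"slide": [0, 0, -25], "twist": 0}
    - {"slide": [0, 0, -15], "twist": 0}
    - {"slide": [0, 0, 0], "twist": 0}

```text
clock: 6.58
ee_pos: [0.6015, 0.2954, 0.2428]
orientation: [[0.964, -0.266, 0.007], [-0.266, -0.964, 0.003], [0.006, -0.005, -1.0]]
contact_force: [1.2, 0.5, -1.3]
gripper_width: 0.0236
```

```bash
python3 go.py .595 .150 .237; python3 snap.py 6 wrist scene
```

```text
[0.6015 0.2954 0.2428] yaw -15.43 F [ 1.17  0.53 -1.33] w 0.0236
tool mm [ 32.4 141.9   5.3] 145.7
```

View pics/wrist6b.png

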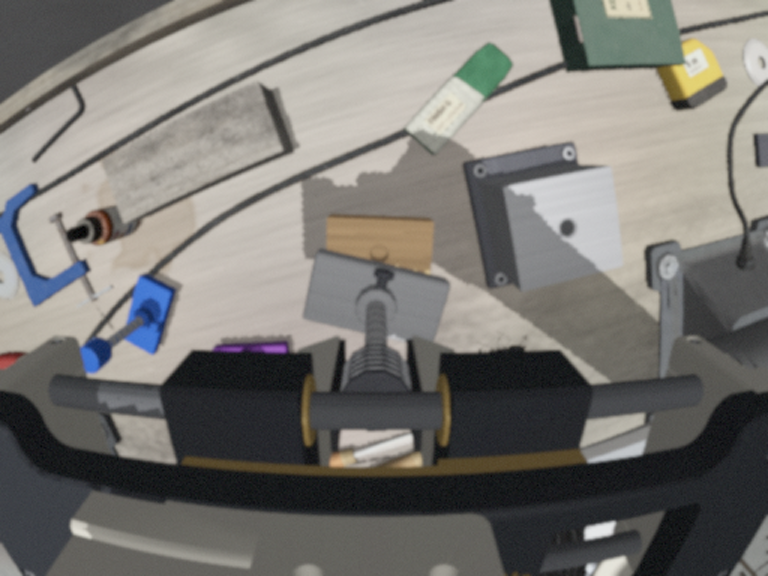

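View pics/scene6b.png

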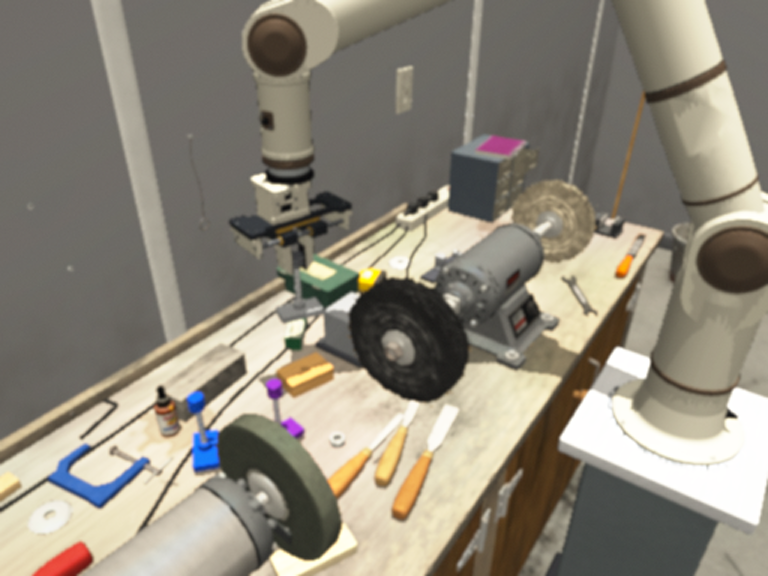

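>>> step_arm:
  plan:
    - {"slide": [0, 0, 0], "twist": -0.08}
    - {"slide": [0, 0, 0], "twist": -0.11}
    - {"slide": [0, 0, 0], "twist": -0.11}
    - {"slide": [0, 0, 0], "twist": -0.1}
    - {"slide": [0, 0, 0], "twist": -0.04}
    - {"slide": [0, 0, 0], "twist": 0}

```text
clock: 7.18
ee_pos: [0.5983, 0.2932, 0.2351]
orientation: [[0.985, 0.171, -0.004], [0.171, -0.985, -0.002], [-0.004, 0.001, -1.0]]
contact_force: [-0.9, -0.4, -2.2]
gripper_width: 0.0231
```

```bash
python3 go.py .595 .150 .230
```

```text
[0.5983 0.2932 0.2351] yaw 9.87 F [-0.87 -0.42 -2.23] w 0.0231
tool mm [-27.8 140.5   5.4] 143.4
```

>>> step_arm:
  plan:
    - {"slide": [-2, 10, 0], "twist": 0}
    - {"slide": [-4, 20, 0], "twist": 0}
    - {"slide": [-5, 25, 0], "twist": 0}
    - {"slide": [-6, 30, 0], "twist": 0}
    - {"slide": [-5, 25, 0], "twist": 0}
    - {"slide": [-4, 20, 0], "twist": 0}
    - {"slide": [-2, 10, 0], "twist": 0}
    - {"slide": [0, 0, 0], "twist": 0}

```text
clock: 7.85
ee_pos: [0.5959, 0.1468, 0.237]
orientation: [[0.987, 0.164, -0.001], [0.164, -0.986, -0.003], [-0.001, 0.003, -1.0]]
contact_force: [-0.2, -0.7, -2.5]
gripper_width: 0.0233
```

>>> step_arm:
  plan:
    - {"slide": [0, 0, 5], "twist": 0}
    - {"slide": [0, 0, 5], "twist": 0}
    - {"slide": [0, 0, 5], "twist": 0}
    - {"slide": [0, 0, 0], "twist": 0}
    - {"slide": [0, 0, 0], "twist": 0}

```text
clock: 8.27
ee_pos: [0.595, 0.1527, 0.2219]
orientation: [[0.985, 0.172, -0.002], [0.172, -0.985, 0.0], [-0.001, -0.001, -1.0]]
contact_force: [0.6, 0.1, -2.2]
gripper_width: 0.0234
```

```bash
python3 go.py .595 .150 .1977; python3 snap.py 7 wrist scene top
```

```text
[0.595  0.1527 0.2219] yaw 9.9 F [ 0.57  0.08 -2.24] w 0.0234
tool mm [-0.5  2.7 24.2] 24.3
```

View pics/wrist7b.png

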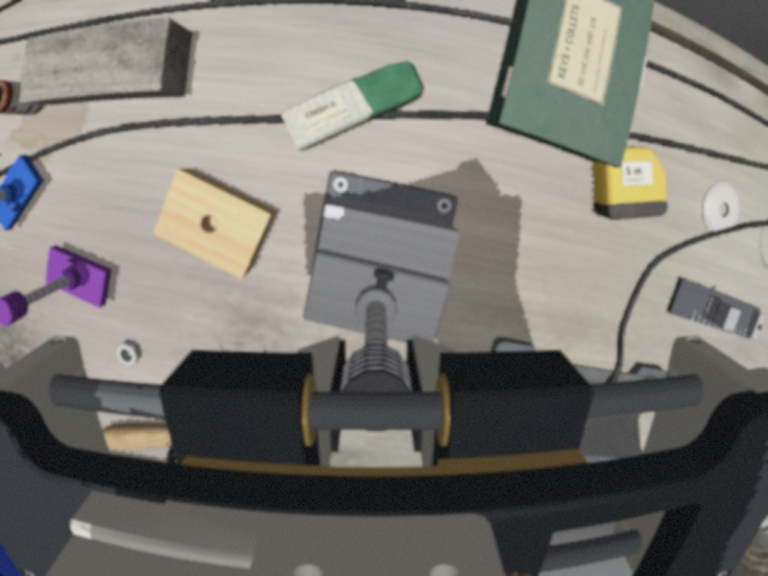

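View pics/scene7b.png

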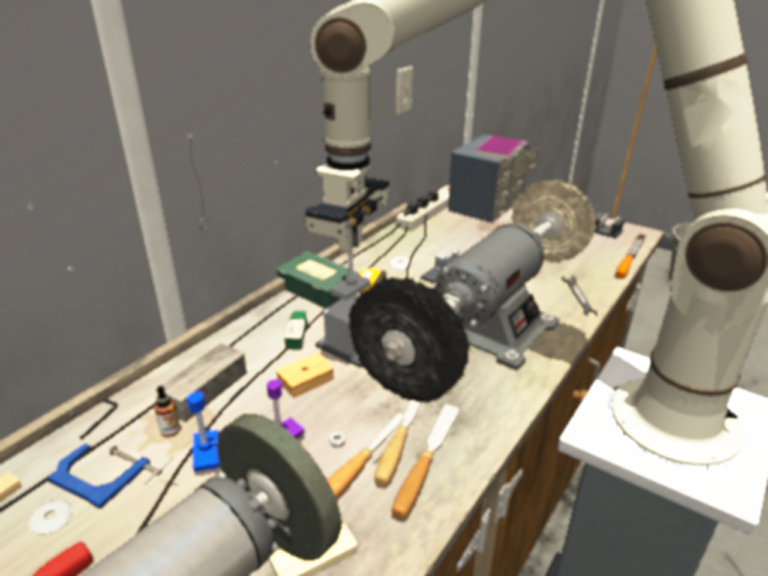

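View pics/top7b.png

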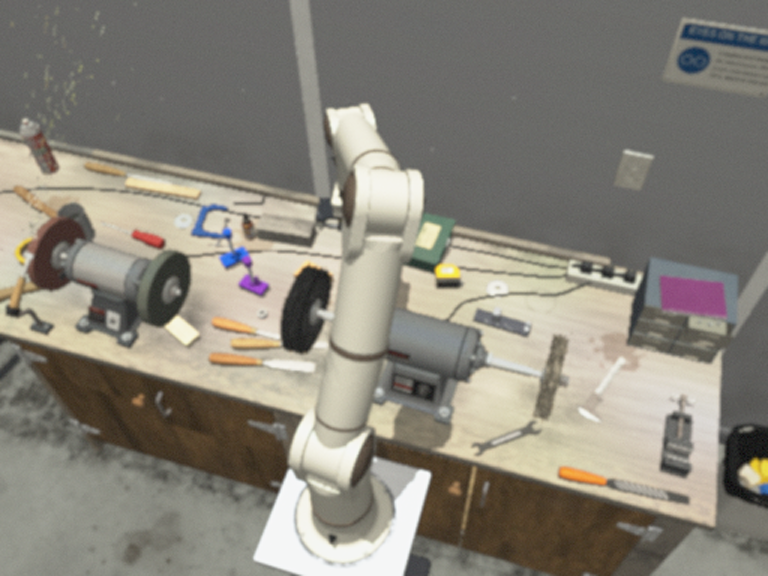

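```bash
for i in 5 6 7; do python3 - $i <<'E'
import cv2,sys
i=sys.argv[1]
a=cv2.imread(f'pics/wrist{i}.png')
x0,y0=(180,100) 
if i in '56': x0,y0=330,100
a=a[y0:y0+150,x0:x0+150]; cv2.imwrite(f'pics/w{i}c.png',cv2.resize(a,None,fx=4,fy=4,interpolation=2))
E
done
```

View pics/w5c.png

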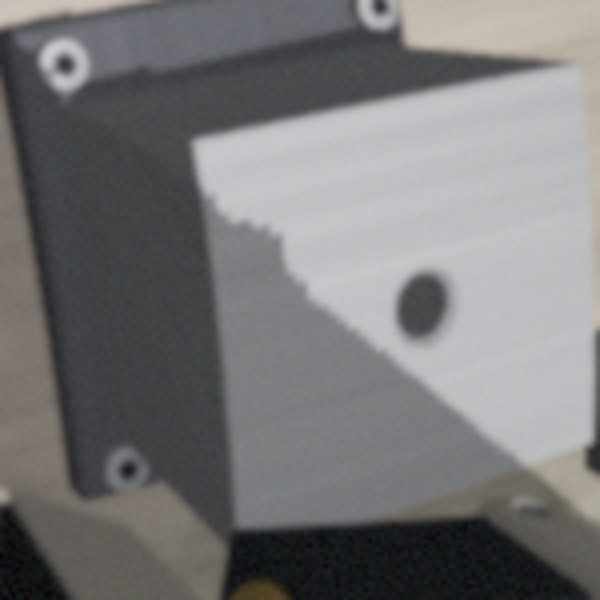

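View pics/w6c.png

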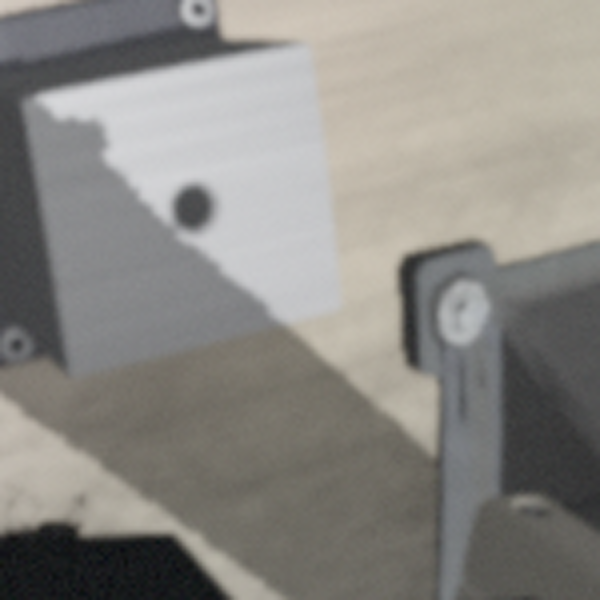

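View pics/w7c.png

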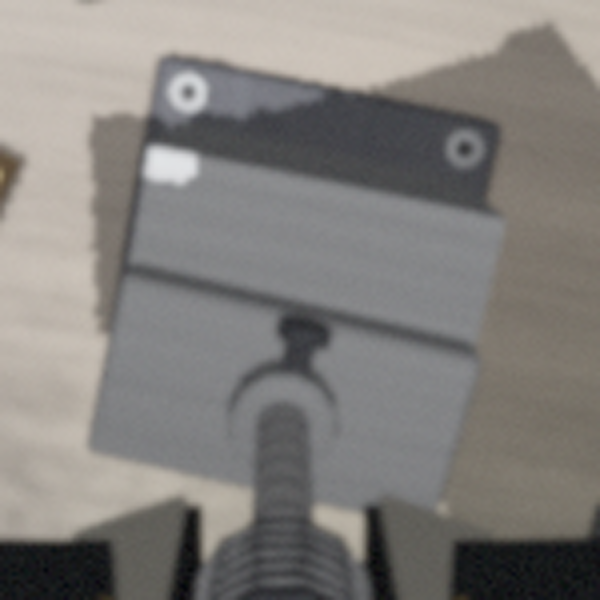

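```bash
python3 - <<'E'
from h import *
import pickle
L=lambda i:pickle.load(open(f'pics/wrist{i}.pkl','rb'))
m=L(5);g=lambda u,v,z,x0,y0,m: pt('wrist',x0+u/4,y0+v/4,z,m)
print('bore5',g(425,304,.09,330,100,m)); m=L(6); print('bore6',g(194,206,.09,330,100,m))
print('5 top corners',[g(*c,.09,330,100,L(5)).round(4) for c in [(193,142),(582,65),(597,450),(235,530)]])
print('6 top corners',[g(*c,.09,330,100,L(6)).round(4) for c in [(22,100),(310,45),(340,310),(70,378)]])
m=L(7); z=.2219-.0877
c=[g(*q,z+.014,180,100,m) for q in [(130,270),(475,350),(443,505),(92,448)]]
print(np.round(c,4),np.mean(c,0).round(4)); print('hub',g(283,415,z+.026,180,100,m))
print('yaw',[np.degrees(np.arctan2(d[0],d[1])) for d in (c[0]-c[1],c[3]-c[2])], [np.linalg.norm(c[i]-c[(i+1)%4]) for i in range(4)])
print('top far edge',g(503,217,.09,180,100,m),g(148,148,.09,180,100,m)); print('stand hole',pt('wrist',208/1.5,224/1.5,.03,m))
m=L(6); z=.2428-.0877
c=[pt('wrist',q[0]/1.5,q[1]/1.5,z+.014,m) for q in [(318,250),(448,282),(434,342),(304,318)]];print(np.round(c,4),np.mean(c,0), 'tcp .6015 .2954')
E
```

```text
bore5 [0.59480053 0.15055099 0.09      ]
bore6 [0.59461969 0.15037394 0.09      ]
5 top corners [array([0.635 , 0.1945, 0.09  ]), array([0.6323, 0.1039, 0.09  ]), array([0.5503, 0.1046, 0.09  ]), array([0.5618, 0.1965, 0.09  ])]
6 top corners [array([0.6347, 0.1941, 0.09  ]), array([0.6318, 0.1042, 0.09  ]), array([0.5525, 0.1069, 0.09  ]), array([0.5552, 0.1961, 0.09  ])]
[[0.6169 0.1887 0.1482]
 [0.6126 0.1173 0.1482]
 [0.5781 0.1164 0.1482]
 [0.578  0.1915 0.1482]] [0.5964 0.1535 0.1482]
hub [0.59618911 0.15412298 0.1602    ]
yaw [np.float64(3.408481083046445), np.float64(-0.0834918794633813)] [np.float64(0.07157583149389068), np.float64(0.03452854660775986), np.float64(0.0750092242484788), np.float64(0.038977150545551065)]
top far edge [0.63320457 0.10503264 0.09      ] [0.63465425 0.19433193 0.09      ]
stand hole [0.59801216 0.29557633 0.03      ]
[[0.6372 0.3188 0.1691]
 [0.6017 0.2559 0.1691]
 [0.5694 0.2713 0.1691]
 [0.6025 0.3379 0.1691]] [0.60270586 0.29598822 0.1691    ] tcp .6015 .2954
```

>>> step_arm:
  plan:
    - {"slide": [-1.9, 2.7, 0], "twist": 0}
    - {"slide": [0, 0, 0], "twist": 0}
    - {"slide": [0, 0, 4], "twist": 0}
    - {"slide": [0, 0, 4], "twist": 0}
    - {"slide": [0, 0, 0], "twist": 0}
    - {"slide": [0, 0, 0], "twist": 0}

```text
clock: 8.92
ee_pos: [0.594, 0.1483, 0.2142]
orientation: [[0.985, 0.17, -0.001], [0.17, -0.985, -0.0], [-0.001, 0.0, -1.0]]
contact_force: [0.1, 0.3, -2.9]
gripper_width: 0.023
```

```bash
python3 go.py .5936 .1497 .1977; python3 snap.py 8 wrist
```

```text
[0.594  0.1483 0.2142] yaw 9.78 F [ 0.12  0.34 -2.93] w 0.023
tool mm [-0.1 -1.5 16.5] 16.5
```

View pics/wrist8b.png

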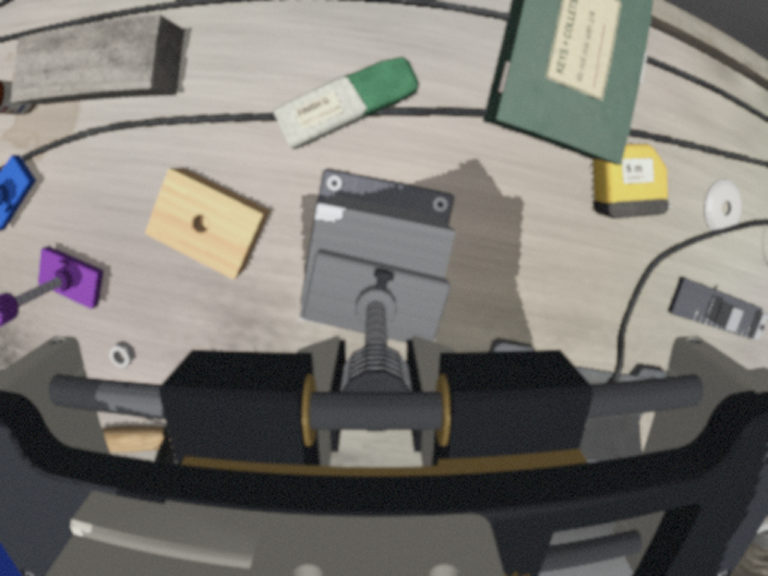

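>>> step_arm:
  plan:
    - {"slide": [0, 0, 0], "twist": 0}
    - {"slide": [0, 0, 0], "twist": 0}
    - {"slide": [0, 0, 0], "twist": 0}

```text
clock: 9.22
ee_pos: [0.5945, 0.1485, 0.2149]
orientation: [[0.985, 0.17, 0.0], [0.17, -0.985, 0.0], [0.0, -0.0, -1.0]]
contact_force: [0.8, 0.3, -2.5]
gripper_width: 0.0232
```

```bash
python3 go.py .5936 .1497 .1977
```

```text
[0.5945 0.1485 0.2149] yaw 9.79 F [ 0.82  0.33 -2.48] w 0.0232
tool mm [-0.7 -1.3 17.2] 17.3
```

>>> step_arm:
  plan:
    - {"slide": [-0.7, -1.3, 5], "twist": 0}
    - {"slide": [0, 0, 6], "twist": 0}
    - {"slide": [0, 0, 6], "twist": 0}
    - {"slide": [0, 0, 4], "twist": 0}
    - {"slide": [0, 0, 2], "twist": 0}
    - {"slide": [0, 0, 0], "twist": 0}
    - {"slide": [0, 0, 0], "twist": 0}
    - {"slide": [0, 0, 0], "twist": 0}

```text
clock: 9.88
ee_pos: [0.5936, 0.1497, 0.1919]
orientation: [[0.985, 0.17, 0.0], [0.17, -0.985, 0.0], [0.0, -0.0, -1.0]]
contact_force: [0.1, 0.7, -2.6]
gripper_width: 0.0231
```

```bash
python3 go.py .5936 .1497 .1977; python3 snap.py 9 wrist scene
```

```text
[0.5936 0.1497 0.1919] yaw 9.79 F [ 0.06  0.68 -2.64] w 0.0231
tool mm [-0.   0.  -5.8] 5.8
```

View pics/wrist9b.png

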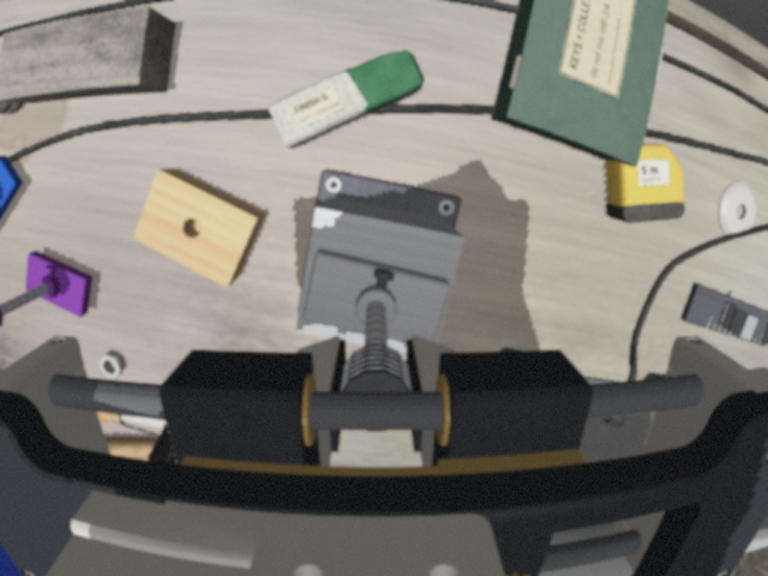

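>>> step_arm:
  plan:
    - {"slide": [0, 0, 1.5], "twist": 0}
    - {"slide": [0, 0, 1.5], "twist": 0}
    - {"slide": [0, 0, 1.5], "twist": 0}
    - {"slide": [0, 0, 1.5], "twist": 0}
    - {"slide": [0, 0, 0], "twist": 0}

```text
clock: 10.4
ee_pos: [0.5931, 0.1495, 0.1852]
orientation: [[0.985, 0.17, -0.001], [0.17, -0.985, -0.0], [-0.001, 0.0, -1.0]]
contact_force: [-0.3, -0.3, -1.6]
gripper_width: 0.0233
```

>>> step_arm:
  plan:
    - {"slide": [0, 0, 1], "twist": 0}
    - {"slide": [0, 0, 1], "twist": 0}
    - {"slide": [0, 0, 0], "twist": 0}

```text
clock: 10.65
ee_pos: [0.5934, 0.1496, 0.1835]
orientation: [[0.985, 0.17, -0.0], [0.17, -0.985, -0.0], [-0.0, 0.0, -1.0]]
contact_force: [0.4, -0.3, -2.2]
gripper_width: 0.0233
```

>>> step_arm:
  plan:
    - {"slide": [0, 0, 1], "twist": 0}
    - {"slide": [0, 0, 1], "twist": 0}
    - {"slide": [0, 0, 1], "twist": 0}
    - {"slide": [0, 0, 0], "twist": 0}

```text
clock: 10.98
ee_pos: [0.5934, 0.1495, 0.1805]
orientation: [[0.985, 0.17, -0.0], [0.17, -0.985, -0.0], [-0.0, 0.0, -1.0]]
contact_force: [-1.2, 0.5, -2.9]
gripper_width: 0.0233
```

>>> step_arm:
  plan:
    - {"slide": [0, 0, 1], "twist": 0}
    - {"slide": [0, 0, 0], "twist": 0}
    - {"slide": [0, 0, 0], "twist": 0}

```text
clock: 11.23
ee_pos: [0.5934, 0.1496, 0.1797]
orientation: [[0.985, 0.17, 0.0], [0.17, -0.985, -0.0], [0.0, 0.0, -1.0]]
contact_force: [0.1, 0.4, -2.2]
gripper_width: 0.0234
```

>>> step_arm:
  plan:
    - {"slide": [0, 0, 0.5], "twist": 0}
    - {"slide": [0, 0, 0], "twist": 0}
    - {"slide": [0, 0, 0], "twist": 0}

```text
clock: 11.48
ee_pos: [0.5934, 0.1496, 0.1792]
orientation: [[0.985, 0.17, 0.0], [0.17, -0.985, -0.0], [0.0, 0.0, -1.0]]
contact_force: [0.2, -0.2, -2.2]
gripper_width: 0.0235
```

>>> step_arm:
  plan:
    - {"slide": [0, 0, 0.5], "twist": 0}
    - {"slide": [0, 0, 0], "twist": 0}
    - {"slide": [0, 0, 0], "twist": 0}

```text
clock: 11.73
ee_pos: [0.5934, 0.1496, 0.1787]
orientation: [[0.985, 0.17, 0.0], [0.17, -0.985, -0.0], [0.0, 0.0, -1.0]]
contact_force: [0.6, -0.3, -2.3]
gripper_width: 0.0231
```

>>> step_arm:
  plan:
    - {"slide": [0, 0, 0.5], "twist": 0}
    - {"slide": [0, 0, 0], "twist": 0}
    - {"slide": [0, 0, 0], "twist": 0}

```text
clock: 11.98
ee_pos: [0.5934, 0.1496, 0.1782]
orientation: [[0.985, 0.17, 0.0], [0.17, -0.985, -0.0], [0.0, 0.0, -1.0]]
contact_force: [0.8, 0.5, -1.8]
gripper_width: 0.0232
```

>>> step_arm:
  plan:
    - {"slide": [0, 0, 0.5], "twist": 0}
    - {"slide": [0, 0, 0], "twist": 0}
    - {"slide": [0, 0, 0], "twist": 0}

```text
clock: 12.23
ee_pos: [0.5934, 0.1496, 0.1777]
orientation: [[0.985, 0.17, 0.0], [0.17, -0.985, 0.0], [0.0, -0.0, -1.0]]
contact_force: [0.4, -0.2, -1.4]
gripper_width: 0.0234
```

>>> step_arm:
  plan:
    - {"slide": [0, 0, 0.5], "twist": 0}
    - {"slide": [0, 0, 0], "twist": 0}
    - {"slide": [0, 0, 0], "twist": 0}

```text
clock: 12.48
ee_pos: [0.5937, 0.1497, 0.1776]
orientation: [[0.985, 0.17, 0.001], [0.17, -0.985, 0.0], [0.001, -0.0, -1.0]]
contact_force: [-0.1, 0.3, -0.5]
gripper_width: 0.0232
```

>>> step_arm:
  plan:
    - {"slide": [0, 0, 0.5], "twist": 0}
    - {"slide": [0, 0, 0], "twist": 0}
    - {"slide": [0, 0, 0], "twist": 0}

```text
clock: 12.73
ee_pos: [0.5938, 0.1498, 0.1774]
orientation: [[0.985, 0.17, 0.001], [0.17, -0.985, 0.0], [0.001, 0.0, -1.0]]
contact_force: [-1.5, -0.8, 5.2]
gripper_width: 0.0233
```

>>> step_arm:
  plan:
    - {"slide": [0, 0, 1], "twist": 0}
    - {"slide": [0, 0, 0], "twist": 0}
    - {"slide": [0, 0, 0], "twist": 0}

```text
clock: 12.98
ee_pos: [0.5937, 0.1498, 0.176]
orientation: [[0.985, 0.17, 0.001], [0.17, -0.985, 0.0], [0.001, -0.0, -1.0]]
contact_force: [-0.3, 0.3, 4.3]
gripper_width: 0.0233
```

>>> step_arm:
  plan:
    - {"slide": [0, 0, 1], "twist": 0}
    - {"slide": [0, 0, 0], "twist": 0}
    - {"slide": [0, 0, 0], "twist": 0}

```text
clock: 13.23
ee_pos: [0.5937, 0.1498, 0.1748]
orientation: [[0.985, 0.17, 0.001], [0.17, -0.985, 0.0], [0.001, -0.0, -1.0]]
contact_force: [0.7, 0.6, 4.1]
gripper_width: 0.0233
```

>>> step_arm:
  plan:
    - {"slide": [0, 0, 2], "twist": 0}
    - {"slide": [0, 0, 2], "twist": 0}
    - {"slide": [0, 0, 2], "twist": 0}
    - {"slide": [0, 0, 2], "twist": 0}
    - {"slide": [0, 0, 2], "twist": 0}
    - {"slide": [0, 0, 2], "twist": 0}
    - {"slide": [0, 0, 2], "twist": 0}
    - {"slide": [0, 0, 1], "twist": 0}

```text
clock: 13.9
ee_pos: [0.5937, 0.1498, 0.1596]
orientation: [[0.985, 0.17, 0.001], [0.17, -0.985, 0.0], [0.001, -0.0, -1.0]]
contact_force: [0.5, 0.3, 5.2]
gripper_width: 0.0228
```

>>> step_arm:
  plan:
    - {"slide": [0, 0, 1], "twist": 0}
    - {"slide": [0, 0, 1], "twist": 0}
    - {"slide": [0, 0, 1], "twist": 0}
    - {"slide": [0, 0, 1], "twist": 0}
    - {"slide": [0, 0, 0], "twist": 0}

```text
clock: 14.32
ee_pos: [0.5936, 0.1497, 0.1556]
orientation: [[0.985, 0.17, 0.0], [0.17, -0.985, 0.0], [0.0, -0.0, -1.0]]
contact_force: [1.3, -0.0, 3.2]
gripper_width: 0.0233
```

```bash
python3 go.py .5936 .1497 .1527; python3 snap.py 10 wrist scene
```

```text
[0.5936 0.1497 0.1556] yaw 9.79 F [ 1.25 -0.04  3.22] w 0.0233
tool mm [-0.   0.   2.9] 2.9
```

View pics/wrist10b.png

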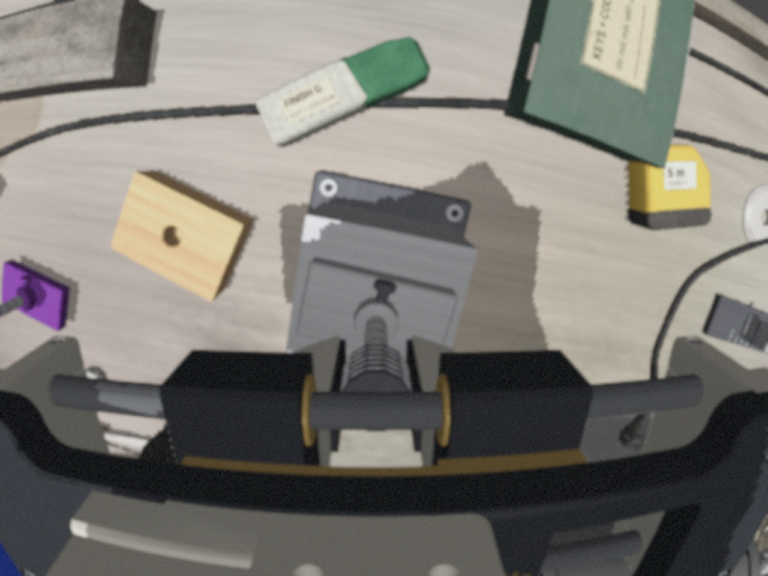

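>>> step_arm:
  plan:
    - {"slide": [0, 0, 1], "twist": 0}
    - {"slide": [0, 0, 0.5], "twist": 0}
    - {"slide": [0, 0, 0], "twist": 0}

```text
clock: 14.67
ee_pos: [0.5936, 0.1497, 0.1543]
orientation: [[0.985, 0.17, 0.0], [0.17, -0.985, 0.0], [0.0, -0.0, -1.0]]
contact_force: [0.6, 1.3, 4.9]
gripper_width: 0.0233
```

>>> step_arm:
  plan:
    - {"slide": [0, 0, 0.5], "twist": 0}
    - {"slide": [0, 0, 0.5], "twist": 0}

```text
clock: 14.83
ee_pos: [0.5937, 0.1497, 0.1534]
orientation: [[0.985, 0.17, 0.001], [0.17, -0.985, 0.0], [0.001, -0.0, -1.0]]
contact_force: [1.4, 1.3, 5.3]
gripper_width: 0.023
```

>>> step_arm:
  plan:
    - {"slide": [0, 0, 0.5], "twist": 0}
    - {"slide": [0, 0, 0.5], "twist": 0}

```text
clock: 15.0
ee_pos: [0.5937, 0.1498, 0.1524]
orientation: [[0.985, 0.17, 0.001], [0.17, -0.985, 0.0], [0.001, -0.0, -1.0]]
contact_force: [1.6, 0.5, 5.1]
gripper_width: 0.0232
```

>>> step_arm:
  plan:
    - {"slide": [0, 0, 0.5], "twist": 0}
    - {"slide": [0, 0, 0.5], "twist": 0}

```text
clock: 15.17
ee_pos: [0.5936, 0.1498, 0.1514]
orientation: [[0.985, 0.17, 0.001], [0.17, -0.985, 0.0], [0.001, -0.0, -1.0]]
contact_force: [0.9, 0.9, 5.3]
gripper_width: 0.0233
```

>>> step_arm:
  plan:
    - {"slide": [0, 0, 0.5], "twist": 0}
    - {"slide": [0, 0, 0.5], "twist": 0}

```text
clock: 15.33
ee_pos: [0.5937, 0.1497, 0.1504]
orientation: [[0.985, 0.17, 0.001], [0.17, -0.985, 0.0], [0.001, -0.0, -1.0]]
contact_force: [1.5, 1.3, 5.4]
gripper_width: 0.024
```

>>> step_arm:
  plan:
    - {"slide": [0, 0, 0.5], "twist": 0}
    - {"slide": [0, 0, 0.5], "twist": 0}

```text
clock: 15.5
ee_pos: [0.5937, 0.1498, 0.1494]
orientation: [[0.985, 0.17, 0.001], [0.17, -0.985, 0.0], [0.001, -0.0, -1.0]]
contact_force: [0.7, 0.8, 5.7]
gripper_width: 0.0235
```

>>> step_arm:
  plan:
    - {"slide": [0, 0, 0.5], "twist": 0}
    - {"slide": [0, 0, 0.5], "twist": 0}

```text
clock: 15.67
ee_pos: [0.5937, 0.1497, 0.1484]
orientation: [[0.985, 0.17, 0.001], [0.17, -0.985, 0.0], [0.001, -0.0, -1.0]]
contact_force: [2.2, 0.2, 4.7]
gripper_width: 0.0232
```

>>> step_arm:
  plan:
    - {"slide": [0, 0, 0.5], "twist": 0}
    - {"slide": [0, 0, 0.5], "twist": 0}

```text
clock: 15.83
ee_pos: [0.5937, 0.1498, 0.1474]
orientation: [[0.985, 0.17, 0.001], [0.17, -0.985, 0.0], [0.001, -0.0, -1.0]]
contact_force: [1.7, 1.0, 6.1]
gripper_width: 0.0233
```

>>> step_arm:
  plan:
    - {"slide": [0, 0, 0.5], "twist": 0}
    - {"slide": [0, 0, 0.5], "twist": 0}

```text
clock: 16.0
ee_pos: [0.5937, 0.1497, 0.1465]
orientation: [[0.985, 0.17, 0.001], [0.17, -0.985, 0.0], [0.001, -0.0, -1.0]]
contact_force: [0.9, 0.7, 5.3]
gripper_width: 0.0236
```

>>> step_arm:
  plan:
    - {"slide": [0, 0, 0.5], "twist": 0}
    - {"slide": [0, 0, 0.5], "twist": 0}

```text
clock: 16.17
ee_pos: [0.5937, 0.1498, 0.1455]
orientation: [[0.985, 0.17, 0.001], [0.17, -0.985, 0.0], [0.001, -0.0, -1.0]]
contact_force: [1.3, 0.5, 4.9]
gripper_width: 0.0235
```

>>> step_arm:
  plan:
    - {"slide": [0, 0, 0.5], "twist": 0}
    - {"slide": [0, 0, 0.5], "twist": 0}

```text
clock: 16.33
ee_pos: [0.5937, 0.1498, 0.1444]
orientation: [[0.985, 0.17, 0.001], [0.17, -0.985, 0.0], [0.001, -0.0, -1.0]]
contact_force: [0.8, 0.0, 5.5]
gripper_width: 0.023
```

>>> step_arm:
  plan:
    - {"slide": [0, 0, 0.5], "twist": 0}
    - {"slide": [0, 0, 0.5], "twist": 0}

```text
clock: 16.5
ee_pos: [0.5938, 0.1498, 0.1437]
orientation: [[0.985, 0.17, 0.001], [0.17, -0.985, 0.0], [0.001, -0.0, -1.0]]
contact_force: [0.0, 0.5, 9.9]
gripper_width: 0.0232
```

>>> step_arm:
  plan:
    - {"slide": [0, 0, 0.3], "twist": 0}
    - {"slide": [0, 0, 0], "twist": 0}

```text
clock: 16.67
ee_pos: [0.5938, 0.1498, 0.1437]
orientation: [[0.985, 0.17, 0.001], [0.17, -0.985, 0.0], [0.001, 0.0, -1.0]]
contact_force: [-0.1, -0.6, 8.6]
gripper_width: 0.0231
```

>>> step_arm:
  plan:
    - {"slide": [0, 0, 0.3], "twist": 0}
    - {"slide": [0, 0, 0], "twist": 0}

```text
clock: 16.83
ee_pos: [0.5938, 0.1498, 0.1436]
orientation: [[0.985, 0.17, 0.001], [0.17, -0.985, -0.0], [0.001, 0.0, -1.0]]
contact_force: [-0.3, -0.4, 9.5]
gripper_width: 0.0232
```

>>> step_arm:
  plan:
    - {"slide": [0, 0, -0.4], "twist": 0}
    - {"slide": [0, 0, -0.2], "twist": 0}
    - {"slide": [0, 0, 0], "twist": 0}

```text
clock: 17.08
ee_pos: [0.5937, 0.1498, 0.1437]
orientation: [[0.985, 0.17, 0.001], [0.17, -0.985, 0.0], [0.001, -0.0, -1.0]]
contact_force: [1.0, 0.3, 6.3]
gripper_width: 0.0235
```

>>> step_arm:
  plan:
    - {"slide": [0, 0, 0], "twist": 0}
    - {"slide": [0, 0, 0], "twist": 0}
    - {"slide": [0, 0, 0], "twist": 0}
    - {"slide": [0, 0, 0], "twist": 0}
    - {"slide": [0, 0, 0], "twist": 0}
    - {"slide": [0, 0, 0], "twist": 0}
  grip: -0.2

```text
clock: 17.58
ee_pos: [0.5931, 0.1495, 0.1429]
orientation: [[0.985, 0.17, -0.001], [0.17, -0.985, -0.0], [-0.001, 0.0, -1.0]]
contact_force: [-0.2, -0.2, 0.0]
gripper_width: 0.0546
```

>>> step_arm:
  plan:
    - {"slide": [0, 0, -5], "twist": 0}
    - {"slide": [0, 0, -15], "twist": 0}
    - {"slide": [0, 0, -30], "twist": 0}
    - {"slide": [0, 0, -35], "twist": 0}
    - {"slide": [0, 0, -35], "twist": 0}
    - {"slide": [0, 0, -30], "twist": 0}
    - {"slide": [0, 20, -10], "twist": 0}
    - {"slide": [0, 30, 0], "twist": 0}
  grip: -0.2

```text
clock: 18.25
ee_pos: [0.6031, 0.1054, 0.3086]
orientation: [[0.984, 0.177, 0.008], [0.177, -0.984, 0.004], [0.008, -0.002, -1.0]]
contact_force: [0.4, 0.2, -1.0]
gripper_width: 0.0554
```

```bash
python3 go.py .610 -.215 .3; python3 snap.py 11 wrist scene top
```

```text
[0.6031 0.1054 0.3086] yaw 10.21 F [ 0.39  0.16 -1.03] w 0.0554
tool mm [-50.1 316.5   7.5] 320.6
```

View pics/wrist11b.png

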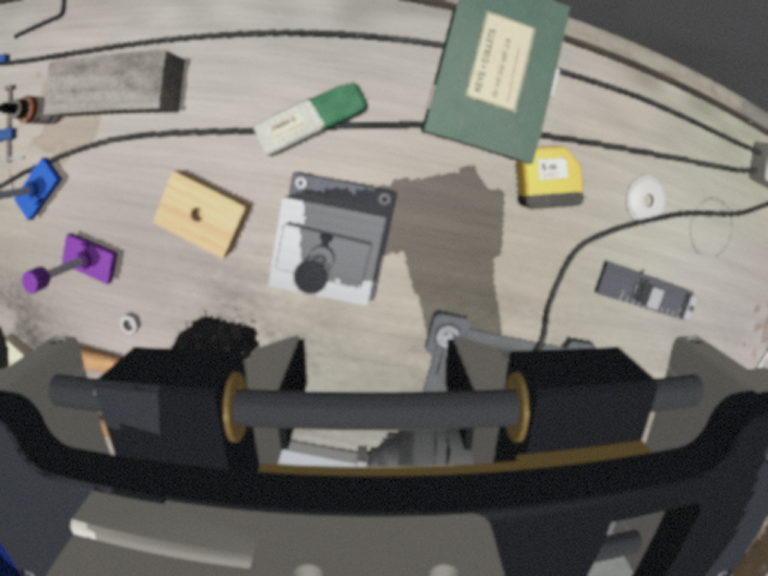

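View pics/scene11b.png

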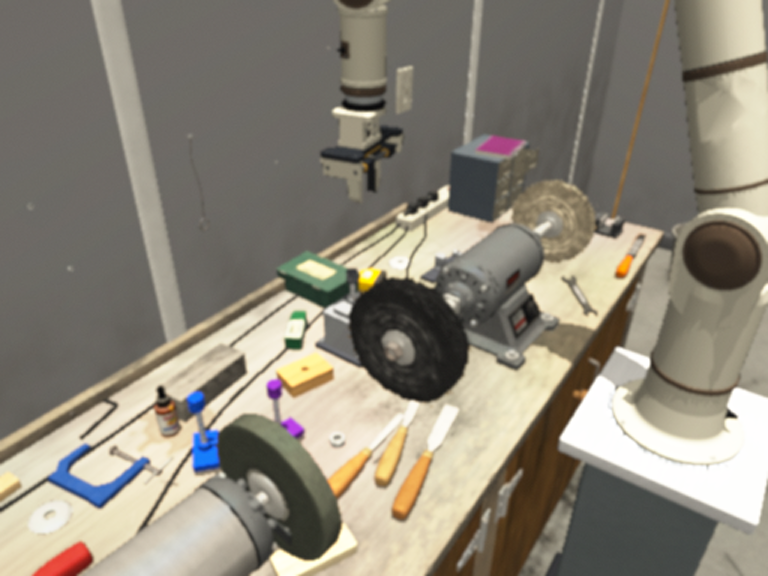

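>>> step_arm:
  plan:
    - {"slide": [-5, 18, 0], "twist": 0.04}
    - {"slide": [-9, 34, 0], "twist": 0.04}
    - {"slide": [-9, 36, 0], "twist": 0.04}
    - {"slide": [-9, 36, 0], "twist": 0.04}
    - {"slide": [-9, 36, 0], "twist": 0.04}
    - {"slide": [-9, 36, 0], "twist": 0.04}
    - {"slide": [-9, 36, 0], "twist": 0}
    - {"slide": [-9, 36, 0], "twist": 0}

```text
clock: 19.07
ee_pos: [0.5401, -0.1695, 0.3032]
orientation: [[0.998, -0.069, -0.0], [-0.069, -0.998, 0.0], [-0.0, -0.0, -1.0]]
contact_force: [-0.1, 0.1, 0.1]
gripper_width: 0.0551
```

>>> step_arm:
  plan:
    - {"slide": [0, 20, 0], "twist": 0}
    - {"slide": [0, 10, 0], "twist": 0}
    - {"slide": [0, 0, 0], "twist": 0}
    - {"slide": [0, 0, 0], "twist": 0}
    - {"slide": [0, 0, 0], "twist": 0}

```text
clock: 19.48
ee_pos: [0.5398, -0.1955, 0.3032]
orientation: [[0.998, -0.066, 0.0], [-0.066, -0.998, 0.002], [0.0, -0.002, -1.0]]
contact_force: [0.4, 0.5, 0.1]
gripper_width: 0.0547
```

```bash
python3 go.py .610 -.215 .3; python3 snap.py 12 wrist top
```

```text
[ 0.5398 -0.1955  0.3032] yaw -3.76 F [0.42 0.46 0.15] w 0.0547
tool mm [71.3 14.8  3.2] 72.9
```

View pics/wrist12b.png

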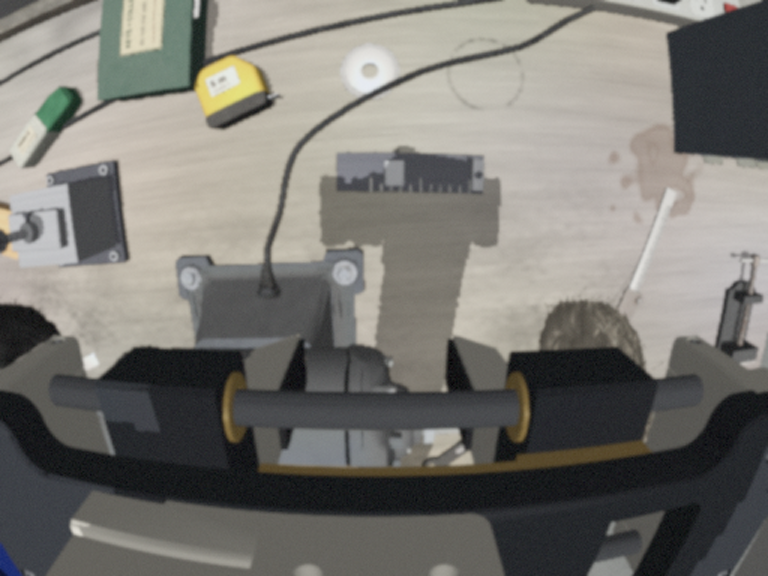

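```bash
python3 - <<'E'
import cv2
a=cv2.imread('pics/wrist12.png')[92:137,218:333]; a=cv2.convertScaleAbs(a,alpha=1.5);cv2.imwrite('pics/w12c.png',cv2.resize(a,None,fx=6.9,fy=6.9,interpolation=2))
E
```

```text
(no output)
```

View pics/w12c.png

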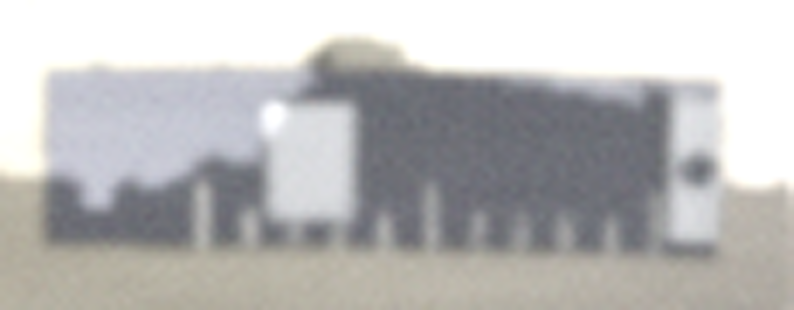

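```bash
python3 - <<'E'
from h import *
import pickle
m=pickle.load(open('pics/wrist12.pkl','rb'))
f=lambda u,v,z: pt('wrist',218+u/6.9,92+v/6.9,z,m)
T=[f(*c,.01) for c in [(48,72),(720,85),(720,250),(42,245)]];print(np.round(T,4),np.mean(T,0))
d=T[3]-T[2];print('yaw',np.degrees(np.arctan2(-d[0],d[1])));d=T[0]-T[1];print('yaw',np.degrees(np.arctan2(-d[0],d[1])))
S=[f(*c,.049) for c in [(270,102),(356,102),(356,220),(268,220)]];print(np.round(S,4),np.mean(S,0))
print('fence face top',f(668,170,.024),'mark0',f(655,225,.01),'mark50',f(432,225,.01),'mark100',f(203,225,.01))
m=pickle.load(open('pics/wrist11.pkl','rb'))
E
```

```text
[[ 0.6246 -0.1612  0.01  ]
 [ 0.6145 -0.3085  0.01  ]
 [ 0.5775 -0.3072  0.01  ]
 [ 0.5867 -0.157   0.01  ]] [ 0.60083178 -0.23347275  0.01      ]
yaw -3.4826446892809186
yaw -3.9291538976527596
[[ 0.6146 -0.208   0.049 ]
 [ 0.6137 -0.2251  0.049 ]
 [ 0.59   -0.2237  0.049 ]
 [ 0.591  -0.2061  0.049 ]] [ 0.6023254  -0.21572313  0.049     ]
fence face top [ 0.59638793 -0.2928609   0.024     ] mark0 [ 0.58360498 -0.29242784  0.01      ] mark50 [ 0.58565238 -0.24259406  0.01      ] mark100 [ 0.58853996 -0.19253937  0.01      ]
```

>>> step_arm:
  plan:
    - {"slide": [15, 4, 20], "twist": 0}
    - {"slide": [20, 6, 28], "twist": 0}
    - {"slide": [20, 6, 30], "twist": 0}
    - {"slide": [8, 0, 35], "twist": 0}
    - {"slide": [0, 0, 35], "twist": 0}
    - {"slide": [0, 0, 30], "twist": 0}
    - {"slide": [0, 0, 10], "twist": 0}
    - {"slide": [0, 0, 0], "twist": 0}

```text
clock: 20.25
ee_pos: [0.5988, -0.2166, 0.112]
orientation: [[0.998, -0.067, -0.006], [-0.067, -0.998, 0.003], [-0.006, -0.003, -1.0]]
contact_force: [0.3, -0.6, -0.4]
gripper_width: 0.0549
```

>>> step_arm:
  plan:
    - {"slide": [0, 0, 0], "twist": 0}
    - {"slide": [0, 0, 0], "twist": 0}

```text
clock: 20.42
ee_pos: [0.6028, -0.2188, 0.1178]
orientation: [[0.998, -0.069, 0.004], [-0.068, -0.998, -0.001], [0.004, 0.001, -1.0]]
contact_force: [0.0, -0.0, 0.2]
gripper_width: 0.0553
```

```bash
python3 go.py .6023 -.2157 .019; python3 snap.py 13 wrist scene
```

```text
[ 0.6028 -0.2188  0.1178] yaw -3.93 F [ 0.03 -0.02  0.24] w 0.0553
tool mm [-1.1 -3.1 98.8] 98.9
```

View pics/wrist13b.png

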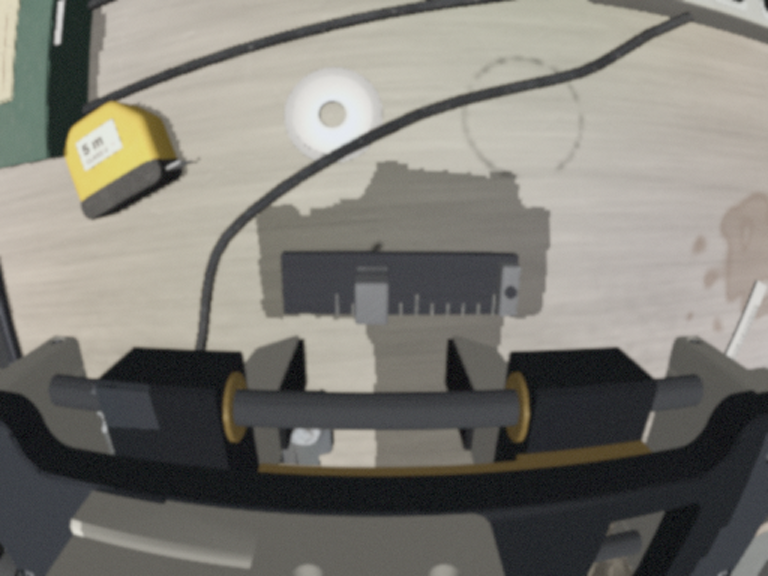

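```bash
python3 - <<'E'
import cv2
a=cv2.imread('pics/wrist13.png')[155:225,180:354]; a=cv2.convertScaleAbs(a,alpha=1.7);cv2.imwrite('pics/w13c.png',cv2.resize(a,None,fx=4.5,fy=4.5,interpolation=2))
E
```

```text
(no output)
```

View pics/w13c.png

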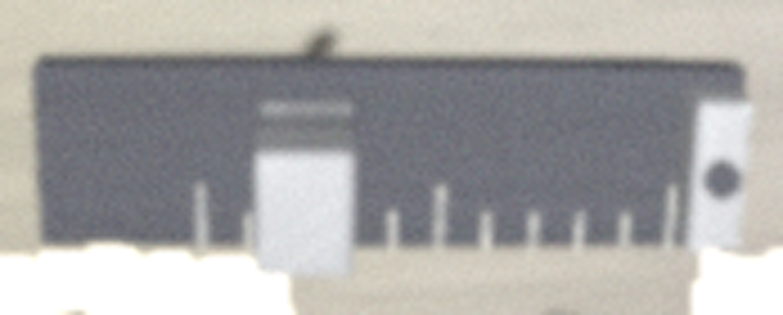

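```bash
python3 - <<'E'
from h import *
import pickle
m=pickle.load(open('pics/wrist13.pkl','rb'))
f=lambda u,v,z: pt('wrist',180+u/4.5,155+v/4.5,z,m)
T=[f(*c,.01) for c in [(38,62),(742,68),(40,248)]];print(np.round(T,4))
d=T[0]-T[1];print('yaw',np.degrees(np.arctan2(-d[0],d[1])))
e=np.array([.065,.998,0])
S=[f(*c,.049) for c in [(255,152),(354,152),(352,273),(259,272)]];print(np.round(S,4),np.mean(S,0),'u',np.mean(S,0)@e)
for n,c,z in [('fence top',(692,175),.024),('m0',(671,215),.01),('m50',(440,215),.01),('m60',(393,230),.01),('m100',(201,215),.01)]:
    p=f(*c,z);print(n,p.round(4),'u',p@e)
E
```

```text
[[ 0.6265 -0.1618  0.01  ]
 [ 0.6158 -0.308   0.01  ]
 [ 0.5863 -0.1572  0.01  ]]
yaw -4.2050281200423845
[[ 0.615  -0.2075  0.049 ]
 [ 0.6138 -0.2249  0.049 ]
 [ 0.5912 -0.2232  0.049 ]
 [ 0.5925 -0.2064  0.049 ]] [ 0.60313204 -0.21553431  0.049     ] u -0.1758996631524368
fence top [ 0.5975 -0.2931  0.024 ] u -0.2537033898466889
m0 [ 0.5844 -0.2925  0.01  ] u -0.25390257758554197
m50 [ 0.588  -0.2426  0.01  ] u -0.20384706418277443
m60 [ 0.5854 -0.2325  0.01  ] u -0.1940089950666039
m100 [ 0.5914 -0.1926  0.01  ] u -0.15372357495096173
```

>>> step_arm:
  plan:
    - {"slide": [0, -2, 10], "twist": 0}
    - {"slide": [0, 0, 20], "twist": 0}
    - {"slide": [0, 0, 20], "twist": 0}
    - {"slide": [0, 0, 10], "twist": 0}
    - {"slide": [0, 0, 0], "twist": 0}
    - {"slide": [0, 0, 0], "twist": 0}
    - {"slide": [0, 0, 0], "twist": 0}

```text
clock: 21.1
ee_pos: [0.6018, -0.217, 0.0563]
orientation: [[0.998, -0.069, 0.002], [-0.069, -0.998, -0.0], [0.002, 0.0, -1.0]]
contact_force: [-0.5, 0.1, 0.5]
gripper_width: 0.0553
```

```bash
python3 go.py .603 -.2156 .019; python3 snap.py 14 wrist
```

```text
[ 0.6018 -0.217   0.0563] yaw -3.97 F [-0.55  0.08  0.49] w 0.0553
tool mm [ 1.  -1.5 37.3] 37.3
```

View pics/wrist14b.png

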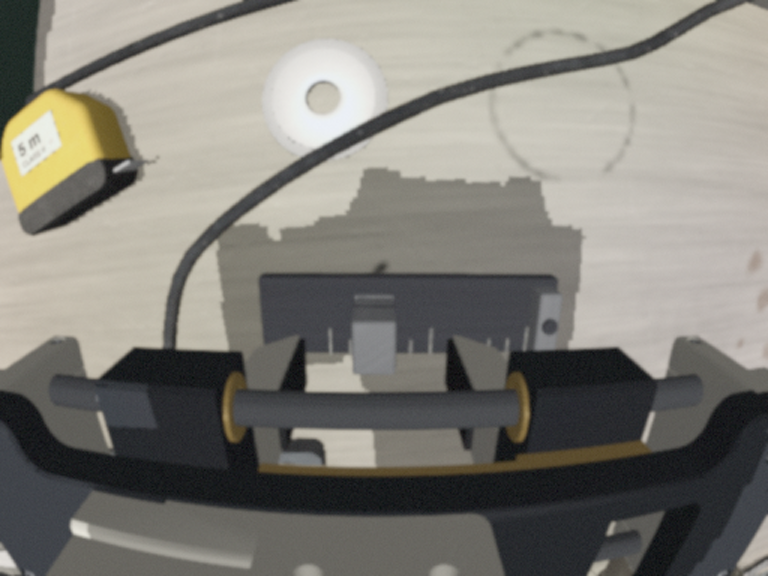

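>>> step_arm:
  plan:
    - {"slide": [1, -1.5, 10], "twist": 0}
    - {"slide": [0, 0, 15], "twist": 0}
    - {"slide": [0, 0, 10], "twist": 0}
    - {"slide": [0, 0, 2], "twist": 0}
    - {"slide": [0, 0, 0], "twist": 0}
    - {"slide": [0, 0, 0], "twist": 0}

```text
clock: 21.65
ee_pos: [0.6017, -0.2152, 0.0176]
orientation: [[0.998, -0.069, -0.001], [-0.069, -0.998, 0.0], [-0.001, -0.0, -1.0]]
contact_force: [-0.4, -0.2, 0.7]
gripper_width: 0.0552
```

>>> step_arm:
  plan:
    - {"slide": [0, 0, 0], "twist": 0}
    - {"slide": [0, 0, 0], "twist": 0}
    - {"slide": [0, 0, 0], "twist": 0}
    - {"slide": [0, 0, 0], "twist": 0}
    - {"slide": [0, 0, 0], "twist": 0}
    - {"slide": [0, 0, 0], "twist": 0}
    - {"slide": [0, 0, 0], "twist": 0}
    - {"slide": [0, 0, 0], "twist": 0}
  grip: 1

```text
clock: 22.32
ee_pos: [0.6021, -0.2156, 0.0185]
orientation: [[0.998, -0.069, 0.0], [-0.069, -0.998, -0.0], [0.0, 0.0, -1.0]]
contact_force: [-0.2, 0.2, 2.0]
gripper_width: 0.0179
```

```bash
python3 go.py .603 -.2156 .019; python3 snap.py 15 wrist
```

```text
[ 0.6021 -0.2156  0.0185] yaw -3.98 F [-0.2   0.16  2.05] w 0.0179
tool mm [ 0.9 -0.1 -0.5] 1.0
```

View pics/wrist15b.png

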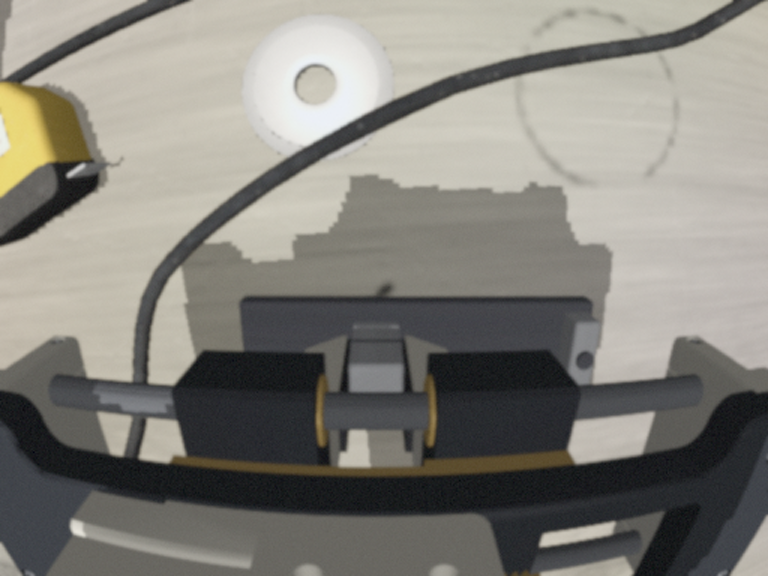

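>>> step_arm:
  plan:
    - {"slide": [0, 2, -0.5], "twist": 0}
    - {"slide": [0, 4, 0], "twist": 0}
    - {"slide": [0, 5, 0], "twist": 0}
    - {"slide": [0, 5, 0], "twist": 0}
    - {"slide": [0, 5, 0], "twist": 0}
    - {"slide": [0, 5, 0], "twist": 0}
    - {"slide": [0, 4, 0], "twist": 0}
    - {"slide": [0, 1.5, 0], "twist": 0}

```text
clock: 23.03
ee_pos: [0.5998, -0.2481, 0.0185]
orientation: [[0.998, -0.07, 0.0], [-0.07, -0.998, -0.0], [0.0, 0.0, -1.0]]
contact_force: [1.8, 1.9, -4.1]
gripper_width: 0.018
```

>>> step_arm:
  plan:
    - {"slide": [0, 0, 0], "twist": 0}
    - {"slide": [0, 0, 0], "twist": 0}
    - {"slide": [0, 0, 0], "twist": 0}

```text
clock: 23.28
ee_pos: [0.5998, -0.2482, 0.0185]
orientation: [[0.998, -0.07, 0.0], [-0.07, -0.998, -0.001], [0.0, 0.001, -1.0]]
contact_force: [3.8, -2.5, -8.2]
gripper_width: 0.0179
```

```bash
python3 go.py .5999 -.2481 .019; python3 snap.py 16 wrist scene top
```

```text
[ 0.5998 -0.2482  0.0185] yaw -4.0 F [ 3.8  -2.53 -8.24] w 0.0179
tool mm [ 0.1 -0.1 -0.5] 0.5
```

View pics/wrist16b.png

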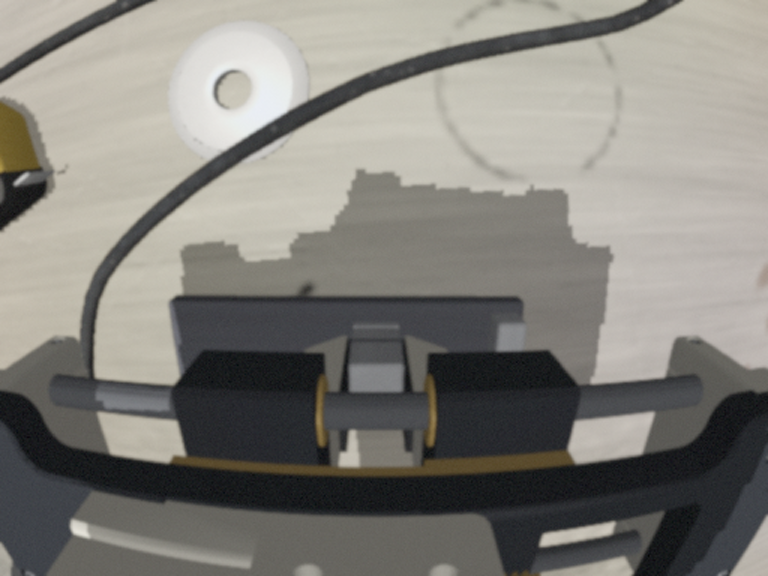

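>>> step_arm:
  plan:
    - {"slide": [0, 0, 0.5], "twist": 0}
    - {"slide": [0, 0, 0], "twist": 0}
    - {"slide": [0, 0, 0], "twist": 0}
    - {"slide": [0, 0, 0], "twist": 0}
  grip: 0.3

```text
clock: 23.77
ee_pos: [0.5999, -0.2464, 0.0188]
orientation: [[0.998, -0.069, 0.0], [-0.069, -0.998, 0.0], [0.0, -0.0, -1.0]]
contact_force: [-0.4, -0.3, 0.2]
gripper_width: 0.032
```

>>> step_arm:
  plan:
    - {"slide": [0, 0, -5], "twist": 0}
    - {"slide": [0, 0, -15], "twist": 0}
    - {"slide": [0, 0, -30], "twist": 0}
    - {"slide": [-15, 0, -30], "twist": 0}
    - {"slide": [-20, 0, -30], "twist": 0}
    - {"slide": [-20, 0, -10], "twist": 0}
    - {"slide": [0, 0, 0], "twist": 0}
    - {"slide": [0, 0, 0], "twist": 0}

```text
clock: 24.43
ee_pos: [0.5452, -0.2438, 0.1407]
orientation: [[0.998, -0.07, 0.003], [-0.07, -0.998, -0.002], [0.003, 0.002, -1.0]]
contact_force: [-0.5, 0.0, 0.5]
gripper_width: 0.0324
```

>>> step_arm:
  plan:
    - {"slide": [0, 0, 0], "twist": 0}
    - {"slide": [0, 0, 0], "twist": 0}
    - {"slide": [0, 0, 0], "twist": 0}

```text
clock: 24.68
ee_pos: [0.5453, -0.2426, 0.1375]
orientation: [[0.998, -0.069, -0.001], [-0.069, -0.998, 0.001], [-0.001, -0.001, -1.0]]
contact_force: [0.3, 0.8, -0.2]
gripper_width: 0.0318
```

```bash
python3 snap.py 17 wrist; python3 - <<'E'
import cv2
a=cv2.imread('pics/wrist17.png')[70:200,140:380]; a=cv2.convertScaleAbs(a,alpha=1.5);cv2.imwrite('pics/w17c.png',cv2.resize(a,None,fx=3.3,fy=3.3,interpolation=2))
E
```

```text
(no output)
```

View pics/w17c.png

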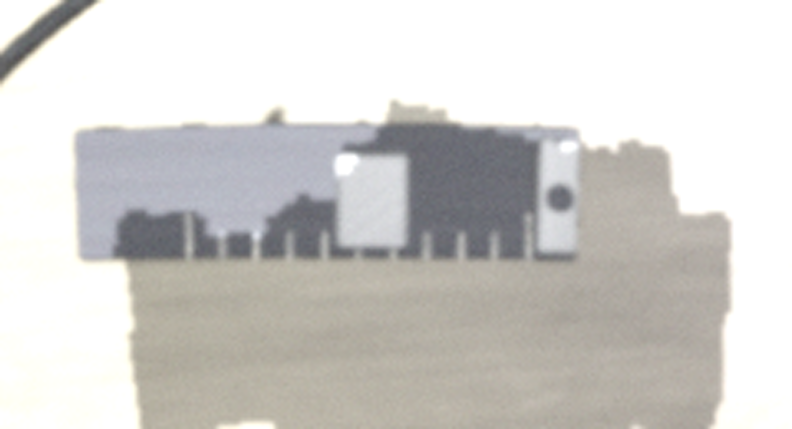

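```bash
python3 - <<'E'
import cv2
a=cv2.imread('pics/wrist17.png')[105:152,235:320]; cv2.imwrite('pics/w17d.png',cv2.resize(a,None,fx=9,fy=9,interpolation=2))
E
```

```text
(no output)
```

View pics/w17d.png

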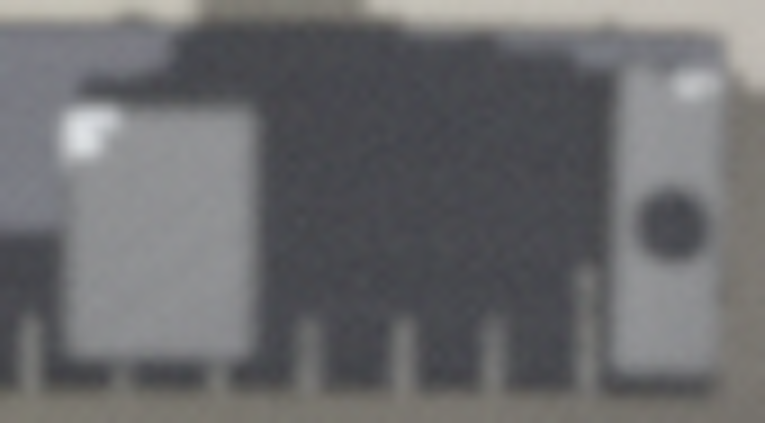

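```bash
cat > meas.py <<'E'
from h import *
import pickle
def run(i,x0,y0,k,S,F,M):
    m=pickle.load(open(f'pics/wrist{i}.pkl','rb')); e=np.array([.0698,.9976,0])
    f=lambda c,z: pt('wrist',x0+c[0]/k,y0+c[1]/k,z,m)
    P=[f(c,.049) for c in S]; c=np.mean(P,0); print('stop',c.round(4),'u',round(c@e,4),'right edge u',round((P[1]@e+P[2]@e)/2,4),'left',round((P[0]@e+P[3]@e)/2,4))
    ft=f(F,.024)@e; print('fence',round(ft,4)); us=[(n,round(f(q,.01)@e,4)) for n,q in M]; print(us)
    print('gap via fence',c@e-.009-ft)
    A=np.polyfit([n for n,_ in us],[u for _,u in us],1); print('mark slope',A,'gap via marks',(c@e-.009-A[1])/A[0])
E
python3 - <<'E'
from meas import *
run(17,235,105,9,[(63,105),(257,105),(254,355),(67,357)],(611,220),[(0,(586,330)),(10,(492,350)),(20,(402,350)),(30,(310,350)),(40,(218,375)),(50,(122,375)),(60,(30,350))])
run(13,180,155,4.5,[(255,152),(354,152),(352,273),(259,272)],(692,175),[(0,(671,215)),(50,(440,215)),(60,(393,230)),(100,(201,215))])
E
```

```text
stop [ 0.6005 -0.247   0.049 ] u -0.2045 right edge u -0.2133 left -0.1958
fence -0.2506
[(0, np.float64(-0.2507)), (10, np.float64(-0.2405)), (20, np.float64(-0.2308)), (30, np.float64(-0.2209)), (40, np.float64(-0.211)), (50, np.float64(-0.2008)), (60, np.float64(-0.1909))]
gap via fence 0.03711865179710702
mark slope [ 0.000995 -0.25065 ] gap via marks 37.31660145231182
stop [ 0.6031 -0.2155  0.049 ] u -0.1729 right edge u -0.1815 left -0.1644
fence -0.2507
[(0, np.float64(-0.251)), (50, np.float64(-0.2009)), (60, np.float64(-0.1911)), (100, np.float64(-0.1508))]
gap via fence 0.0687996779346568
mark slope [ 0.00100167 -0.25103793] gap via marks 69.0039423142351
```

```bash
python3 go.py .6005 -.247 .06
```

```text
[ 0.5451 -0.2425  0.1373] yaw -3.93 F [-0.31  0.19 -0.44] w 0.0322
tool mm [55.6  0.7 77.3] 95.2
```

>>> step_arm:
  plan:
    - {"slide": [15, 0, 0], "twist": 0}
    - {"slide": [25, 0, 5], "twist": 0}
    - {"slide": [15.6, 0.7, 25], "twist": 0}
    - {"slide": [0, 0, 30], "twist": 0}
    - {"slide": [0, 0, 17], "twist": 0}
    - {"slide": [0, 0, 0], "twist": 0}
    - {"slide": [0, 0, 0], "twist": 0}
    - {"slide": [0, 0, 0], "twist": 0}

```text
clock: 25.4
ee_pos: [0.6012, -0.2476, 0.0619]
orientation: [[0.998, -0.069, 0.001], [-0.069, -0.998, -0.0], [0.001, -0.0, -1.0]]
contact_force: [0.2, 0.4, 0.5]
gripper_width: 0.0319
```

>>> step_arm:
  plan:
    - {"slide": [0, 0, 0], "twist": 0}
    - {"slide": [0, 0, 0], "twist": 0}

```text
clock: 25.57
ee_pos: [0.6016, -0.2481, 0.0631]
orientation: [[0.998, -0.069, 0.003], [-0.069, -0.998, -0.001], [0.003, 0.001, -1.0]]
contact_force: [0.2, -0.6, -0.4]
gripper_width: 0.0321
```

```bash
python3 go.py .6005 -.247 .019;python3 snap.py 18 wrist
```

```text
[ 0.6016 -0.2481  0.0631] yaw -3.97 F [ 0.23 -0.61 -0.42] w 0.0321
tool mm [-1.3 -1.1 44.1] 44.1
```

View pics/wrist18b.png

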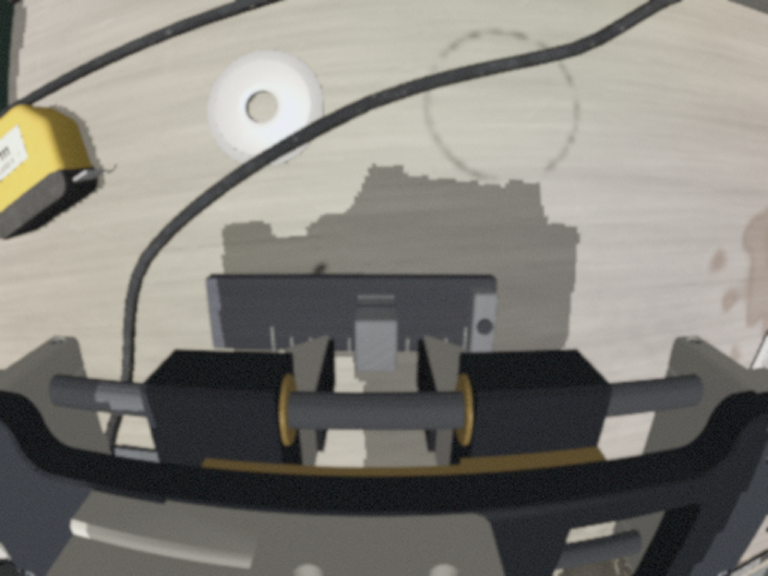

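>>> step_arm:
  plan:
    - {"slide": [0, 0, 12], "twist": 0}
    - {"slide": [0, 0, 18], "twist": 0}
    - {"slide": [0, 0, 10], "twist": 0}
    - {"slide": [0, 0, 3], "twist": 0}
    - {"slide": [0, 0, 0], "twist": 0}
    - {"slide": [0, 0, 0], "twist": 0}
    - {"slide": [0, 0, 0], "twist": 0}
    - {"slide": [0, 0, 0], "twist": 0}

```text
clock: 26.28
ee_pos: [0.6012, -0.2478, 0.0191]
orientation: [[0.998, -0.069, 0.001], [-0.069, -0.998, -0.001], [0.002, 0.0, -1.0]]
contact_force: [-0.9, -0.0, 0.6]
gripper_width: 0.0324
```

>>> step_arm:
  plan:
    - {"slide": [0, 0, 0], "twist": 0}
    - {"slide": [0, 0, 0], "twist": 0}
    - {"slide": [0, 0, 0], "twist": 0}
    - {"slide": [0, 0, 0], "twist": 0}

```text
clock: 26.62
ee_pos: [0.6005, -0.2477, 0.0185]
orientation: [[0.998, -0.069, 0.0], [-0.069, -0.998, -0.0], [0.0, 0.0, -1.0]]
contact_force: [0.3, -0.4, -0.6]
gripper_width: 0.0316
```

>>> step_arm:
  plan:
    - {"slide": [0, 0, 0], "twist": 0}
    - {"slide": [0, 0, 0], "twist": 0}
    - {"slide": [0, 0, 0], "twist": 0}
    - {"slide": [0, 0, 0], "twist": 0}
    - {"slide": [0, 0, 0], "twist": 0}
    - {"slide": [0, 0, 0], "twist": 0}
  grip: 1

```text
clock: 27.12
ee_pos: [0.6004, -0.2477, 0.0182]
orientation: [[0.998, -0.069, 0.0], [-0.069, -0.998, -0.0], [0.0, 0.0, -1.0]]
contact_force: [0.2, 0.2, 0.8]
gripper_width: 0.0179
```

```bash
python3 go.py .6000 -.248 .019
```

```text
[ 0.6004 -0.2477  0.0182] yaw -3.97 F [0.19 0.2  0.79] w 0.0179
tool mm [-0.4  0.4 -0.8] 0.9
```

>>> step_arm:
  plan:
    - {"slide": [0, 0, 0], "twist": 0}
    - {"slide": [0, 0, 0], "twist": 0}
    - {"slide": [0, 0, 0], "twist": 0}
    - {"slide": [0, 0, 0], "twist": 0}
  grip: 0.3

```text
clock: 27.45
ee_pos: [0.6004, -0.2475, 0.0182]
orientation: [[0.998, -0.069, -0.0], [-0.069, -0.998, 0.0], [-0.0, -0.0, -1.0]]
contact_force: [-0.5, -0.3, 0.5]
gripper_width: 0.0321
```

>>> step_arm:
  plan:
    - {"slide": [0, 0, -5], "twist": 0}
    - {"slide": [0, 0, -15], "twist": 0}
    - {"slide": [0, 0, -30], "twist": 0}
    - {"slide": [-15, 0, -30], "twist": 0}
    - {"slide": [-20, 0, -30], "twist": 0}
    - {"slide": [-20, 0, -10], "twist": 0}
    - {"slide": [0, 0, 0], "twist": 0}
    - {"slide": [0, 0, 0], "twist": 0}

```text
clock: 28.12
ee_pos: [0.5458, -0.2447, 0.1407]
orientation: [[0.998, -0.07, 0.003], [-0.07, -0.998, -0.002], [0.003, 0.002, -1.0]]
contact_force: [-0.0, 0.1, 0.2]
gripper_width: 0.0322
```

>>> step_arm:
  plan:
    - {"slide": [0, 0, 0], "twist": 0}
    - {"slide": [0, 0, 0], "twist": 0}
    - {"slide": [0, 0, 0], "twist": 0}
    - {"slide": [0, 0, 0], "twist": 0}

```text
clock: 28.45
ee_pos: [0.5457, -0.2433, 0.1374]
orientation: [[0.998, -0.069, -0.001], [-0.069, -0.998, 0.001], [-0.001, -0.001, -1.0]]
contact_force: [-0.4, 0.6, 0.2]
gripper_width: 0.0317
```

```bash
python3 snap.py 19 wrist; python3 go.py .6 0 .3; python3 - <<'E'
import cv2
a=cv2.imread('pics/wrist19.png')[105:152,235:320]; cv2.imwrite('pics/w19d.png',cv2.resize(a,None,fx=9,fy=9,interpolation=2))
E
```

```text
[ 0.5457 -0.2434  0.1374] yaw -3.94 F [ 0.21  0.44 -0.95] w 0.0319
tool mm [  37.4 -246.7 -162.4] 297.7
```

View pics/w19d.png

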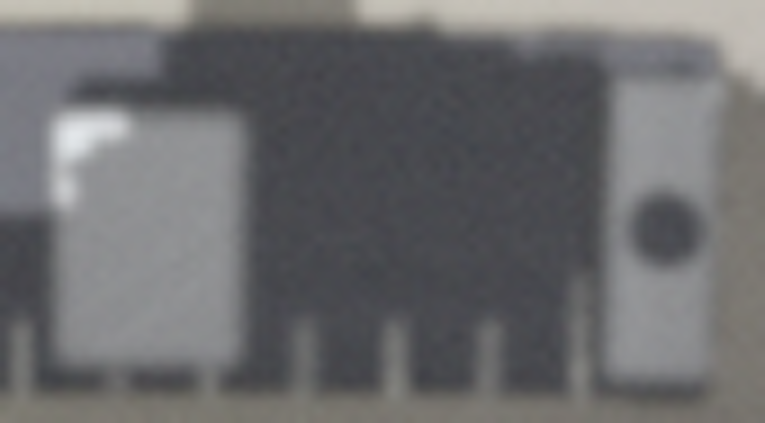

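```bash
python3 - <<'E'
from meas import *
run(19,235,105,9,[(52,108),(246,108),(243,363),(56,367)],(605,225),[(0,(580,330)),(10,(488,350)),(20,(396,350)),(30,(304,350)),(40,(208,382)),(50,(115,382)),(60,(20,350))])
E
```

```text
stop [ 0.6005 -0.2467  0.049 ] u -0.2042 right edge u -0.213 left -0.1955
fence -0.2507
[(0, np.float64(-0.2508)), (10, np.float64(-0.2408)), (20, np.float64(-0.2308)), (30, np.float64(-0.2209)), (40, np.float64(-0.2107)), (50, np.float64(-0.2007)), (60, np.float64(-0.1906))]
gap via fence 0.03749100619520898
mark slope [ 0.00100321 -0.25085357] gap via marks 37.51500226538533
```

```bash
python3 go.py .5969 -.2984 .06
```

```text
[ 0.5457 -0.2434  0.1374] yaw -3.94 F [ 0.21  0.44 -0.95] w 0.0319
tool mm [55.  51.5 77.3] 107.9
```

>>> step_arm:
  plan:
    - {"slide": [15, 12, 0], "twist": 0}
    - {"slide": [22, 20, 5], "twist": 0}
    - {"slide": [18, 19.5, 20], "twist": 0}
    - {"slide": [0, 0, 25], "twist": 0}
    - {"slide": [0, 0, 22], "twist": 0}
    - {"slide": [0, 0, 0], "twist": 0}
    - {"slide": [0, 0, 0], "twist": 0}
    - {"slide": [0, 0, 0], "twist": 0}
  grip: 0.43

```text
clock: 29.17
ee_pos: [0.5976, -0.2986, 0.067]
orientation: [[0.998, -0.068, 0.001], [-0.068, -0.998, 0.0], [0.001, -0.0, -1.0]]
contact_force: [0.3, -0.4, 0.0]
gripper_width: 0.0262
```

>>> step_arm:
  plan:
    - {"slide": [0, 0, 0], "twist": 0}
    - {"slide": [0, 0, 0], "twist": 0}
    - {"slide": [0, 0, 0], "twist": 0}

```text
clock: 29.42
ee_pos: [0.5978, -0.2993, 0.0679]
orientation: [[0.998, -0.069, 0.002], [-0.069, -0.998, -0.001], [0.002, 0.001, -1.0]]
contact_force: [0.7, 0.4, 0.3]
gripper_width: 0.0258
```

```bash
python3 go.py .5969 -.2984 .015;python3 snap.py 20 wrist
```

```text
[ 0.5978 -0.2993  0.0679] yaw -3.96 F [0.66 0.44 0.28] w 0.0258
tool mm [-1.1 -0.9 52.9] 52.9
```

View pics/wrist20b.png

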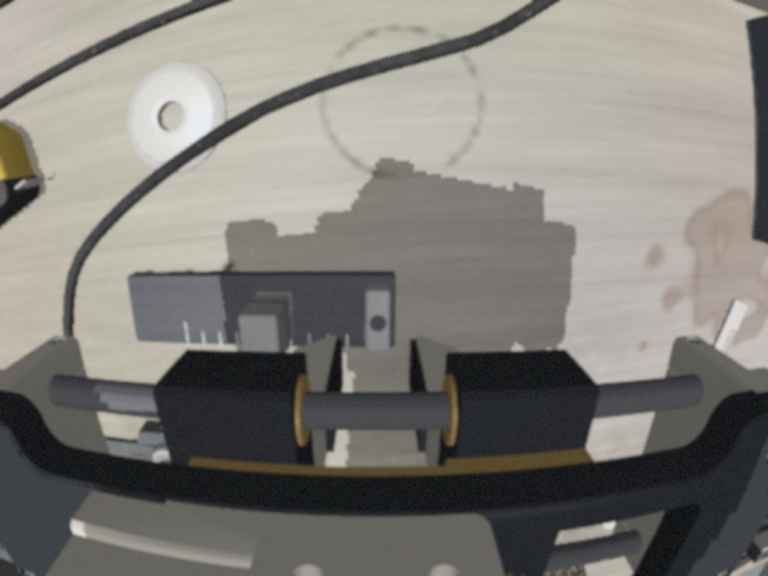

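>>> step_arm:
  plan:
    - {"slide": [0, -0.5, 12], "twist": 0}
    - {"slide": [0, 0, 18], "twist": 0}
    - {"slide": [0, 0, 14], "twist": 0}
    - {"slide": [0, 0, 5], "twist": 0}
    - {"slide": [0, 0, 2], "twist": 0}
    - {"slide": [0, 0, 0], "twist": 0}
    - {"slide": [0, 0, 0], "twist": 0}
    - {"slide": [0, 0, 0], "twist": 0}

```text
clock: 30.13
ee_pos: [0.5976, -0.2987, 0.0161]
orientation: [[0.998, -0.069, 0.001], [-0.069, -0.998, -0.001], [0.001, 0.0, -1.0]]
contact_force: [-0.3, -0.7, 0.6]
gripper_width: 0.0265
```

>>> step_arm:
  plan:
    - {"slide": [0, 0, 0], "twist": 0}
    - {"slide": [0, 0, 0], "twist": 0}
    - {"slide": [0, 0, 0], "twist": 0}
    - {"slide": [0, 0, 0], "twist": 0}

```text
clock: 30.47
ee_pos: [0.597, -0.2986, 0.0156]
orientation: [[0.998, -0.069, 0.0], [-0.069, -0.998, -0.0], [0.0, 0.0, -1.0]]
contact_force: [0.4, -0.3, -0.8]
gripper_width: 0.0262
```

>>> step_arm:
  plan:
    - {"slide": [0, 0, 0], "twist": 0}
    - {"slide": [0, 0, 0], "twist": 0}
    - {"slide": [0, 0, 0], "twist": 0}
    - {"slide": [0, 0, 0], "twist": 0}
    - {"slide": [0, 0, 0], "twist": 0}
  grip: 1

```text
clock: 30.88
ee_pos: [0.5967, -0.3002, 0.0153]
orientation: [[0.998, -0.07, 0.0], [-0.07, -0.998, -0.002], [0.0, 0.002, -1.0]]
contact_force: [0.3, -5.6, -2.0]
gripper_width: 0.0116
```

```bash
python3 go.py .5969 -.2984 .015
```

```text
[ 0.5967 -0.3002  0.0153] yaw -4.02 F [ 0.33 -5.58 -2.05] w 0.0116
tool mm [ 0.  -1.8  0.3] 1.8
```

>>> step_arm:
  plan:
    - {"slide": [0, 1.6, 0], "twist": 0}
    - {"slide": [0, 0, 0], "twist": 0}
    - {"slide": [0, 0, 0], "twist": 0}

```text
clock: 31.13
ee_pos: [0.5967, -0.3002, 0.0153]
orientation: [[0.998, -0.069, -0.0], [-0.069, -0.998, -0.0], [0.0, 0.0, -1.0]]
contact_force: [0.2, -2.6, 0.4]
gripper_width: 0.0117
```

```bash
python3 go.py .5969 -.2984 .015
```

```text
[ 0.5967 -0.3002  0.0153] yaw -3.97 F [ 0.17 -2.58  0.41] w 0.0117
tool mm [ 0.  -1.8  0.3] 1.8
```

>>> step_arm:
  plan:
    - {"slide": [0, 0, 0], "twist": 0}
    - {"slide": [0, 0, 0], "twist": 0}
    - {"slide": [0, 0, 0], "twist": 0}
    - {"slide": [0, 0, 0], "twist": 0}
  grip: 0.43

```text
clock: 31.47
ee_pos: [0.5969, -0.2991, 0.0151]
orientation: [[0.998, -0.068, -0.0], [-0.068, -0.998, 0.001], [-0.0, -0.001, -1.0]]
contact_force: [-0.2, -0.0, -0.4]
gripper_width: 0.0256
```

>>> step_arm:
  plan:
    - {"slide": [0, 0, -8], "twist": 0}
    - {"slide": [0, 0, -20], "twist": 0}
    - {"slide": [0, 0, -22], "twist": 0}
    - {"slide": [0, -15, 0], "twist": 0}
    - {"slide": [0, -21, 0], "twist": 0}
    - {"slide": [0, -15, 0], "twist": 0}
    - {"slide": [0, 0, 0], "twist": 0}
    - {"slide": [0, 0, 0], "twist": 0}

```text
clock: 32.13
ee_pos: [0.6006, -0.2471, 0.0652]
orientation: [[0.998, -0.066, -0.0], [-0.066, -0.998, 0.001], [-0.0, -0.001, -1.0]]
contact_force: [0.4, -0.4, -0.1]
gripper_width: 0.0258
```

>>> step_arm:
  plan:
    - {"slide": [0, 0, 0], "twist": 0}
    - {"slide": [0, 0, 0], "twist": 0}
    - {"slide": [0, 0, 0], "twist": 0}
  grip: 0.3

```text
clock: 32.38
ee_pos: [0.5998, -0.2506, 0.0649]
orientation: [[0.997, -0.071, -0.001], [-0.071, -0.997, -0.001], [-0.001, 0.001, -1.0]]
contact_force: [0.3, -0.3, -0.9]
gripper_width: 0.0319
```

```bash
python3 go.py .6003 -.2491 .0185
```

```text
[ 0.5998 -0.2506  0.0649] yaw -4.06 F [ 0.32 -0.34 -0.95] w 0.0319
tool mm [ 0.4 -1.6 46.4] 46.4
```

>>> step_arm:
  plan:
    - {"slide": [0, 0, 12], "twist": 0}
    - {"slide": [0, 0, 18], "twist": 0}
    - {"slide": [0, 0, 12], "twist": 0}
    - {"slide": [0, 0, 4], "twist": 0}
    - {"slide": [0, 0, 0], "twist": 0}
    - {"slide": [0, 0, 0], "twist": 0}
    - {"slide": [0, 0, 0], "twist": 0}
    - {"slide": [0, 0, 0], "twist": 0}

```text
clock: 33.05
ee_pos: [0.6011, -0.2494, 0.0201]
orientation: [[0.998, -0.069, 0.002], [-0.069, -0.998, -0.001], [0.002, 0.0, -1.0]]
contact_force: [0.5, 0.1, -0.3]
gripper_width: 0.0324
```

>>> step_arm:
  plan:
    - {"slide": [0, 0, 0], "twist": 0}
    - {"slide": [0, 0, 0], "twist": 0}
    - {"slide": [0, 0, 0], "twist": 0}
    - {"slide": [0, 0, 0], "twist": 0}

```text
clock: 33.38
ee_pos: [0.6004, -0.2493, 0.0195]
orientation: [[0.998, -0.069, 0.0], [-0.069, -0.998, -0.0], [0.0, 0.0, -1.0]]
contact_force: [-0.3, 0.1, 0.7]
gripper_width: 0.0324
```

```bash
python3 go.py .6003 -.2491 .0185
```

```text
[ 0.6004 -0.2493  0.0195] yaw -3.97 F [-0.26  0.11  0.71] w 0.0324
tool mm [-0.1 -0.2  1. ] 1.1
```

Nearly exactly at target; grip here.

>>> step_arm:
  plan:
    - {"slide": [0, 0, 0], "twist": 0}
    - {"slide": [0, 0, 0], "twist": 0}
    - {"slide": [0, 0, 0], "twist": 0}
    - {"slide": [0, 0, 0], "twist": 0}
    - {"slide": [0, 0, 0], "twist": 0}
    - {"slide": [0, 0, 0], "twist": 0}
  grip: 1

```text
clock: 33.88
ee_pos: [0.6003, -0.2489, 0.0192]
orientation: [[0.998, -0.069, -0.0], [-0.069, -0.998, 0.0], [-0.0, -0.0, -1.0]]
contact_force: [-0.5, 0.6, 1.1]
gripper_width: 0.0176
```

```bash
python3 go.py .6003 -.2491 .0185
```

```text
[ 0.6003 -0.2489  0.0192] yaw -3.96 F [-0.53  0.57  1.07] w 0.0176
tool mm [0.  0.2 0.7] 0.8
```

>>> step_arm:
  plan:
    - {"slide": [0, 0.4, 0], "twist": 0}
    - {"slide": [0, 0, 0], "twist": 0}
    - {"slide": [0, 0, 0], "twist": 0}

```text
clock: 34.13
ee_pos: [0.6003, -0.249, 0.0192]
orientation: [[0.998, -0.069, -0.0], [-0.069, -0.998, 0.001], [-0.0, -0.001, -1.0]]
contact_force: [-0.2, 2.9, 2.2]
gripper_width: 0.0178
```

```bash
python3 go.py .6003 -.2491 .0185
```

```text
[ 0.6003 -0.249   0.0192] yaw -3.94 F [-0.24  2.87  2.16] w 0.0178
tool mm [0.  0.1 0.7] 0.8
```

Good (gap about 36.3 mm). Release, back off and measure again.

>>> step_arm:
  plan:
    - {"slide": [0, 0, 0], "twist": 0}
    - {"slide": [0, 0, 0], "twist": 0}
    - {"slide": [0, 0, 0], "twist": 0}
    - {"slide": [0, 0, 0], "twist": 0}
  grip: 0.3

```text
clock: 34.47
ee_pos: [0.6002, -0.2503, 0.0192]
orientation: [[0.998, -0.07, 0.0], [-0.07, -0.998, -0.001], [0.0, 0.001, -1.0]]
contact_force: [-0.5, -0.6, -0.5]
gripper_width: 0.0318
```

>>> step_arm:
  plan:
    - {"slide": [0, 0, -5], "twist": 0}
    - {"slide": [0, 0, -15], "twist": 0}
    - {"slide": [0, 0, -30], "twist": 0}
    - {"slide": [-15, 0, -30], "twist": 0}
    - {"slide": [-20, 0, -30], "twist": 0}
    - {"slide": [-20, 0, -10], "twist": 0}
    - {"slide": [0, 0, 0], "twist": 0}
    - {"slide": [0, 0, 0], "twist": 0}

```text
clock: 35.13
ee_pos: [0.5456, -0.2468, 0.1417]
orientation: [[0.998, -0.07, 0.003], [-0.07, -0.998, -0.002], [0.003, 0.002, -1.0]]
contact_force: [0.2, -0.4, 0.1]
gripper_width: 0.0323
```

>>> step_arm:
  plan:
    - {"slide": [0, 0, 0], "twist": 0}
    - {"slide": [0, 0, 0], "twist": 0}
    - {"slide": [0, 0, 0], "twist": 0}
    - {"slide": [0, 0, 0], "twist": 0}

```text
clock: 35.47
ee_pos: [0.5455, -0.2453, 0.1383]
orientation: [[0.998, -0.069, -0.001], [-0.069, -0.998, 0.001], [-0.001, -0.001, -1.0]]
contact_force: [0.3, -0.3, 0.3]
gripper_width: 0.0323
```

```bash
python3 snap.py 21 wrist scene top; python3 - <<'E'
import cv2
a=cv2.imread('pics/wrist21.png')[105:152,235:320]; cv2.imwrite('pics/w21d.png',cv2.resize(a,None,fx=9,fy=9,interpolation=2))
a=cv2.imread('pics/scene21.png')[150:290,140:320]; cv2.imwrite('pics/s21d.png',cv2.resize(a,None,fx=4,fy=4,interpolation=2))
E
```

```text
(no output)
```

View pics/w21d.png

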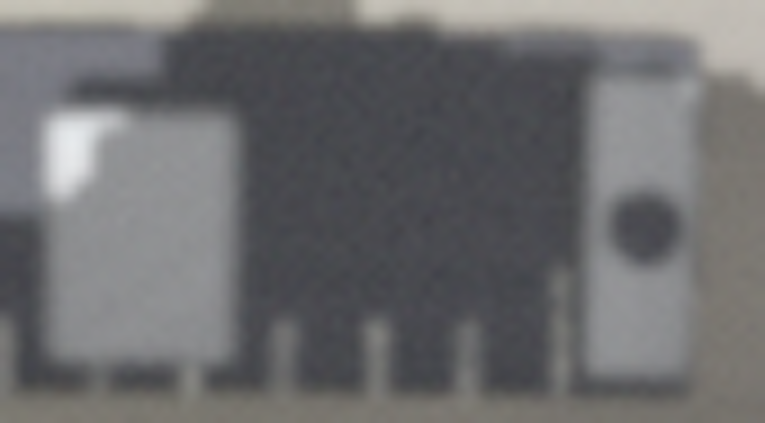

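View pics/s21d.png

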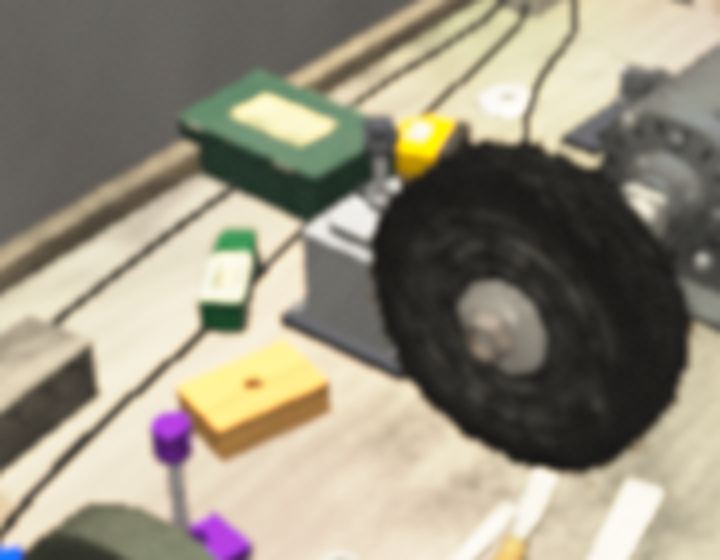

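View pics/top21b.png

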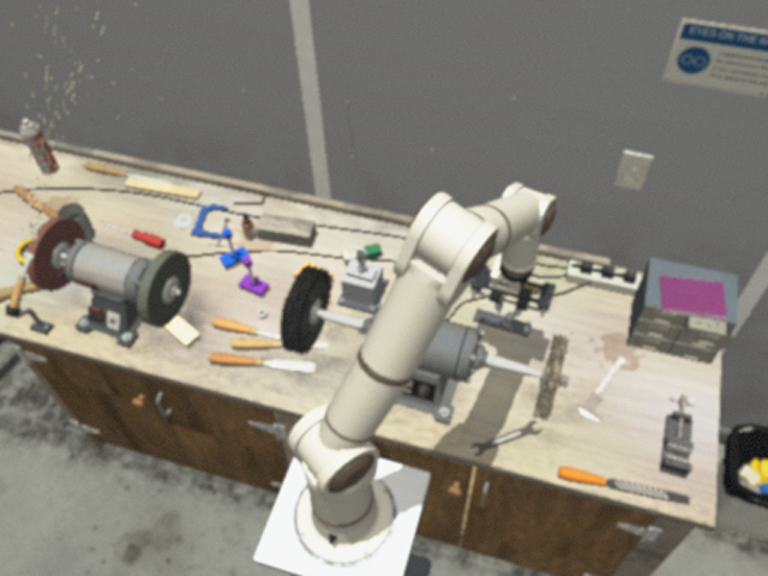

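```bash
python3 - <<'E'
from meas import *
run(21,235,105,9,[(42,108),(241,108),(236,363),(45,366)],(585,225),[(0,(562,330)),(10,(470,350)),(20,(377,350)),(30,(284,350)),(40,(190,382)),(50,(97,382)),(60,(4,350))])
# top-view exposed-length check is coarse: knob top height from wrist11
m=pickle.load(open('pics/wrist11.pkl','rb'))
for z in (.172,.176,.180): print(z,pt('wrist',312/1.5,275/1.5,z,m).round(4))
print('hub',pt('wrist',320/1.5,252/1.5,.116,m).round(4))
E
```

```text
stop [ 0.6003 -0.248   0.049 ] u -0.2055 right edge u -0.2144 left -0.1965
fence -0.2508
[(0, np.float64(-0.2509)), (10, np.float64(-0.241)), (20, np.float64(-0.2309)), (30, np.float64(-0.2209)), (40, np.float64(-0.2108)), (50, np.float64(-0.2008)), (60, np.float64(-0.1908))]
gap via fence 0.0363414986253765
mark slope [ 0.00100286 -0.25095714] gap via marks 36.38747958683888
0.172 [0.5945 0.1499 0.172 ]
0.176 [0.5956 0.1495 0.176 ]
0.18 [0.5967 0.1491 0.18  ]
hub [0.5991 0.152  0.116 ]
```

```bash
python3 -c "
from bench import *
print(job_done(), observe()['clock'])"
```

```text
the job is handed in; nothing more can be done
the job is handed in; nothing more can be done
```

The job is handed in: the gauge stands on the housing with its rod bottomed, and the setting rule's stop is at a gap of about 36.3 mm. The last robot clock reading I saw was 35.5 s, against the 61 s limit, and the interface gave no verdict.

- **Gauge:** I lifted it from the stand by its knob and set the foot on the housing. The rod was inside the bore before the foot touched. I then pushed the rod in small steps at about 5 N. It bottomed after about 33.8 mm of travel, where the force rose to about 9–10 N and it stopped moving. That leaves about 36.2 mm of rod showing. I eased off, released the knob and lifted clear.
- **Stop:** My first setting was about 1 mm too wide by the camera, which did not agree with the arm's own reading. I gripped the fixed fence once to get an exact reference; this confirmed the camera, so I moved the stop again.
- **Last checks:** The final gap measured about 36.3 mm from the arm's position and 36.3–36.4 mm from the camera. That is within about 0.3 mm of the exposed rod. The exposed length comes only from arm travel; I had no separate fine measurement of it. The last pictures showed the gauge standing on the housing. The stand, tape measure, compound bar and look-alikes appeared unmoved, and nothing was touching the gripper.

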